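Count three counters into the glass box, without the stray pawn

ROBOT

A 7-joint arm with a two-finger parallel gripper is mounted at the origin on the work surface. World frame = base frame: x ahead of the robot, y to its left, z up, the work surface at z = 0. Lengths are in m, angles in rad, forces in N, time in s.
With the tool pointing down it reaches from about 0.4 to 0.875 m from the base axis. Payload 19.3 kg.
Tool frame: the origin (TCP) lies between the finger pads; the fingertips stand ahead of it and the grasp point (between the pads) lies 8 mm behind it (bot.tip_extent is the x of the fingertips in the tool frame, in m); x points along the fingers, y is the direction in which the jaws open and shut, and the axes are right-handed (so a half turn about x gives the same grasp; the last joint's range is limited). The gripper opens to 85 mm and grips with 20 to 120 N. Pads are 22 mm wide; open, the fingers measure 114 mm over their backs; the gripper's body (76 mm by 85 mm) begins 54 mm behind the grasp point. The pads swing forward as they close: fully open they stand 13 mm farther back than shut.
Start: joints at [-1.387, 0.521, -0.036, 1.599, 0.021, 1.021, -0.113], TCP at [0.157, 0.605, 0.242] pointing down, gripper open.
Joint ranges: [-2.91, 2.91], [-0.3, 2.13], [-1.5, 1.42], [0.17, 2.43], [-1.26, 4.41], [0.16, 1.93], [-2.52, 2.52]. Speed limits (rad/s): [1.89, 1.89, 2.39, 2.39, 3.01, 3.01, 3.01].

INTERFACE

Orientations are given as [roll, pitch, yaw] about the fixed x, y, z axes, in that order (R = Rz(yaw) Ry(pitch) Rx(roll)).
In Python, from workcell import observe, grab_frame, camera_info, bot, nets gives the robot as it stands.
- The arm moves only by the tool jog_arm, never from a script. Its argument "commands" is a list of rows, each a list of 6 numbers: the shift along the tool's x, y, z in mm, then the turn, a rotation vector about the tool's x, y, z in rad. A call has 1 to 20 rows; each row shifts and turns the pose as measured when the row begins, along the tool's axes as they then stand; what a row does not reach is not made up. A row lasts 1/10 s, in which the tool goes at most 50 mm and 8.59 degrees, less where a joint would pass 70% of its speed; a pose out of reach is approached as far as the arm can. A call is refused whole if a number of a shift passes 50 or a number of a turn 0.15, either way. A call with a gripper value outside its range is refused whole. "gripper" is the closure in counts, from 0 (fully open) to 255 (shut), set as the call begins (left out, the last holds). The fingers move at their own pace and stop on an object; "newtons" is the grip in N (left out, the last holds). Time passes only in rows, so rows that do not move let the fingers close. It gives the time, the measured TCP pose, the force and the opening at its end, in the units of the state.
- observe(): the state, without advancing time (a new reading comes with each control period).
- grab_frame(name): name is "scene" or "top" or "wrist"; returns the picture (384x512x3 uint8, red, green, blue); there is no depth.
- camera_info(name): a dict with "fov_y" (degrees; the focal length in pixels is half the picture's height over the tangent of half this angle, whatever the lens; pixels are square), "cx", "cy" (the principal point, pixels), "distortion" ([k1, k2, p1, p2, k3] as OpenCV has them; the pictures are not rectified), "R" (3x3) and "t" (3): a world point X has camera coordinates R X + t; the wrist camera has in their place "tool_from_camera" (4x4, takes a point from camera to tool coordinates, whose origin is the TCP and whose axes are the tool frame's). Camera axes: x right, y down, z forward; pixel columns grow to the right and rows downward; lengths in m; the calibration is good to about 2 mm. A picture is of the moment at which its call begins: read the wrist's pose just before it. camera_info takes no time and is no camera call.
- bot.job_done(): hands the job in, once; it reports no verdict.
Trained networks look in the newest picture that a camera, given by its name, has taken for a name from the list of things; names that differ only in an ending like _2 or _b are one class to them, and where a whole thing is asked for, a point or a joint stands for the part that bears it (a point fixed in the world has none). Each returns a list of dicts, best first, with "p" (0 to 1); they miss things now and then, are a little off and sometimes report something else, mostly with a low value. They report only what shows in the picture. A call takes as long as a camera call. They do not tell look-alikes from the thing itself.
- nets.find_in(camera, name): "rect" ([left, top, right, bottom] in pixels, round what is visible of it).
- nets.silhouettes(camera, name): "mask" (384x512 bool, what is visible of it) and "rect" ([left, top, right, bottom] in pixels, round what is visible of it).
- nets.pinpoint(camera, name): "location" ([column, row] in pixels: a listed point, or the origin of a listed thing).
The state is a dict: "clock": time; "qpos": joint angles; "qd": joint speeds; "joint_efforts": joint torques, N m; "position": TCP position; "tool_rot": TCP orientation; "force": force on the tool from outside, world axes, zero at the start; "moment": the same for the moment, N m; "grip_width": finger opening in m.
Only numpy, scipy, OpenCV 4.12 (cv2) and the standard library are available. Lean on these libraries where they do the work, as an engineer would, in place of code of your own. Each camera call takes 0.05 s, during which the arm holds its last target.

TASK

The glass box is to hold just the three round counters. Take the stray chess pawn out of the counting board's channel and put it in the empty cream planter, sweep the three flat counters along the channel so that they drop into the glass box at its end (slide them, never lift them out), then ease the box's glass lid fully shut without slamming it. Leave the planter standing and do not disturb the tea tin, the toy dinosaur or the spoon rest.

Things in the scene. Friction and masses are not known exactly. Their poses are not given: they have to be found in the camera images.
- board: Fixed pale wooden counting board, 92 mm (its x) by 225 mm (its y, from -145 to +80 mm), deck 52 mm above the sideboard, with a glass box at its +y end. Origin: on the sideboard, under the channel's centre line. At yaw 0 its x axis points away from the robot and y to the robot's left; it may be yawed up to 0.22 rad.
- channel (a point): Point on the floor of the board's channel, straight above the board's origin; axes as the board's. The channel runs straight along y, 38 mm wide (x = -19 to +19 mm), between 8 mm thick lips, the near one 6 mm, the far one 8 mm high; both ends are open. The four pieces start in it, in any order, at y = about -84, -36, +12 and +60 mm.
- box_floor (a point): Centre of the inner floor of the square glass box (brass-edged, open on top, fixed to the board) at board x = 0, y = +126 mm, 5 mm above the sideboard; axes as the board's. Inside 84 by 84 mm, walls 4 mm, rim level with the deck (52 mm), so pieces slid past board y = +84 mm drop in.
- lid (a joint): Angle (rad) of the box's glass lid (92 x 90 mm, 5 mm thick, 110 g): 0 = shut on the rim, 1.7 = stop, just past upright. It starts at 1.15 to 1.65 and stays where left (hinge friction 0.09 N m: 1 to 2 N at the free edge moves it). Hinged on the box's far (+x of the board) rim, it shuts towards the robot and down, pushed on its far / upper face.
- lid_hinge (a point): Middle of the lid's hinge line (which runs along the board's y), at board x = +46, y = +126 mm, 53 mm above the sideboard. The lid's under face starts at this line and the lid reaches 92 mm from it.
- lid_edge (a point): Middle of the lid's free edge, half-way through its thickness, 92 mm from the hinge.
- riser_edge (a point): Middle of the near lower edge of a fixed glass shelf over the channel: underside 200 mm above the sideboard, 8 mm thick, 92 mm deep (board x = -14 to +78 mm), 210 mm long along board y (about -165 to +45 mm). A vertical gripper does not fit to the pieces under it: reach in tilted, from the robot's side. Open in front and behind; two 12 mm legs at board x = +66 mm.
- counter1: Middle of a round flat dark-wood counter, 32 mm across, 14 mm thick, about 16 g. The three counters are alike.
- counter2: Middle of the second counter, the same as the first.
- counter3: Middle of the third counter, the same as the first.
- pawn: Middle (25 mm above its foot) of the stray chess pawn of the same dark wood, 50 mm tall, about 22 g, standing upright in the channel among the counters: foot 28 mm across and 8 mm high, stem 12 mm, and on top an upright cylindrical head 20 mm across from 32 to 50 mm above its foot.
- planter: Empty cream ceramic planter, loose, 0.6 kg, to the robot's right of the board: round, 112 mm across the rim, 85 mm high, wall 5 mm, inner floor 6 mm up, narrowing to 80 mm at the foot. Origin: centre of its underside.
- tea_tin: Bystander: pewter-grey aluminium tea tin with a twist cap, 72 mm across, 114 mm tall. Origin: centre of its underside.
- dinosaur: Bystander: green plastic toy dinosaur, about 165 mm long (along its x, head to -x), 100 mm tall. Origin: under its belly.
- spoon_rest: Bystander: stainless steel spoon rest, a shallow dish 92 mm across, 12 mm high, with a flat handle towards its -x, reaching 115 mm from the centre. Origin: centre of the dish's underside.
Mind the look-alikes: they are no part of the job. What is meant by the planter is not purple, and is the larger of those in its own colour.

How it is judged:
On the way, in this order (a step that is already met when the one before it is completed fails the run):
1. the three counters lie in the glass box, without the pawn, the lid still open (x of counter1 in the frame of box_floor between -0.043 and 0.043 m and y of counter1 in the frame of box_floor between -0.043 and 0.043 m and z of each of counter1, counter2, counter3 in the frame of box_floor below 0.045 m and x of counter2 in the frame of box_floor between -0.043 and 0.043 m and y of counter2 in the frame of box_floor between -0.043 and 0.043 m and x of counter3 in the frame of box_floor between -0.043 and 0.043 m and y of counter3 in the frame of box_floor between -0.043 and 0.043 m and not (z of pawn in the frame of box_floor below 0.045 m and horizontal distance between pawn and box_floor below 0.06 m) and value of joint lid above 0.6 rad), for 0.1 s.
2. the lid is shut (value of joint lid below 0.06 rad), for 0.2 s.
At the end, for the whole second after the job is handed in: All three counters lie wholly inside the glass box below its rim, its lid is shut (within 0.06 rad), the pawn lies or stands inside the upright planter (its middle within 50 mm of the planter's axis and less than 65 mm above its underside), and all is at rest (x of counter1 in the frame of box_floor between -0.043 and 0.043 m and y of counter1 in the frame of box_floor between -0.043 and 0.043 m and z of each of counter1, counter2, counter3 in the frame of box_floor below 0.045 m and x of counter2 in the frame of box_floor between -0.043 and 0.043 m and y of counter2 in the frame of box_floor between -0.043 and 0.043 m and x of counter3 in the frame of box_floor between -0.043 and 0.043 m and y of counter3 in the frame of box_floor between -0.043 and 0.043 m and value of joint lid below 0.06 rad and horizontal distance between pawn and planter below 0.05 m and z of pawn in the frame of planter below 0.065 m and angle between planter's own z axis and vertical below 0.15 rad and linear speed of each of pawn, counter1, counter2, counter3 below 0.03 m/s); the robot touches nothing.
It fails at once if a counter is lifted out of the channel (its middle more than 38 mm above the deck) (height (world z) of any of counter1, counter2, counter3 above 0.09 m).
It fails at once if the lid is slammed (faster than 4 rad/s) (velocity of joint lid below -4 rad/s).
It fails at once if the planter is tipped over (tilted more than 0.4 rad) (angle between planter's own z axis and vertical above 0.4 rad).
It fails at once if a bystander (tea tin, dinosaur, spoon rest) is moved by more than 20 mm (distance of any of tea_tin, dinosaur, spoon_rest from where it was at the start of the episode above 0.02 m).
It also fails if it takes over 69 s, if anything falls off the work surface, if the arm or the gripper's body presses on something with over 40 N, if the wrist force passes 120 N, or if a joint passes its speed limit or range.

## Working session

There is one attempt and no reset: what is moved stays moved. The work goes in short steps, Python scripts to look and compute and a tool call to move; the robot and the scene stay as the last step left them, time stands still between calls to the robot, and variables do not carry over. Pictures are saved under pics/ and viewed, and the job is handed in when it is done.

Besides the shell and the picture viewer there is one more tool, called after "Request:" as a command line: name --pt "numbers of a row" for each row, then --argument value for the rest. jog_arm: Moves the arm, as the interface text tells. Its arguments: {"type":"object","properties":{"commands":{"type":"array","items":{"type":"array","items":{"type":"number"}}},"gripper":{"type":"number"},"newtons":{"type":"number"}},"required":["commands"]}

```bash
ls; mkdir -p pics; python3 - <<'E'
from workcell import observe, grab_frame, camera_info, bot, nets
import cv2
s=observe();print(s)
for n in ("scene","top","wrist"):
    f=grab_frame(n);cv2.imwrite(f"pics/{n}0.png",cv2.cvtColor(f,cv2.COLOR_RGB2BGR));print(n,camera_info(n))
print(bot.tip_extent,[a for a in dir(bot) if a[0]!='_'],observe()['clock'])
E
```

```text
pics
{'clock': 0.0, 'qpos': array([-1.38715957,  0.5220451 , -0.03632998,  1.60000223,  0.02121913,
        1.02112767, -0.11279106]), 'qd': array([-4.53041778e-04, -1.90161294e-03, -2.10088015e-04,  1.81888850e-03,
        7.79774705e-05,  9.08038864e-04, -3.31331982e-05]), 'joint_efforts': array([ 6.39834707e-04, -9.27098966e+01,  1.98011622e+00, -3.69930482e+01,
        1.78173662e-02,  8.23011564e-03, -2.74391931e-05]), 'position': array([0.15690512, 0.60463725, 0.24170841]), 'tool_rot': array([-1.48578168,  1.56959957, -1.73960733]), 'force': array([ 0.07875682, -0.75193468, -0.03134081]), 'moment': array([-0.01011487, -0.01648075, -0.01345928]), 'grip_width': 0.08523648326565386}
scene {'fov_y': 54.742351257977916, 'cx': 255.30363460844208, 'cy': 187.8575306792933, 'distortion': array([0.02447665, 0.        , 0.        , 0.        , 0.        ]), 'R': array([[-0.32603177,  0.94529285,  0.01116772],
       [ 0.53891045,  0.1955502 , -0.81935075],
       [-0.77671025, -0.26111597, -0.57318377]]), 't': array([ 0.18013385, -0.16380985,  1.88724931])}
top {'fov_y': 54.69228082165432
[... 221 characters left out ...]
97417, -0.17063163],
       [ 0.17110927,  0.01650317, -0.98511383]]), 't': array([0.01940078, 0.5058741 , 1.12241927])}
wrist {'fov_y': 68.15637943756111, 'cx': 253.2770014425817, 'cy': 194.84406908922958, 'distortion': array([0.00408053, 0.        , 0.        , 0.        , 0.        ]), 'tool_from_camera': array([[ 1.53889060e-03, -3.15507160e-01,  9.48921948e-01,
        -1.31067837e-01],
       [ 9.99998071e-01, -6.72896835e-04, -1.84545357e-03,
         2.18544640e-04],
       [ 1.22078039e-03,  9.48922957e-01,  3.15505516e-01,
        -8.07267690e-02],
       [ 0.00000000e+00,  0.00000000e+00,  0.00000000e+00,
         1.00000000e+00]])}
0.011 ['IKError', 'job_done', 'tip_extent'] 0.15
```

View pics/scene0.png

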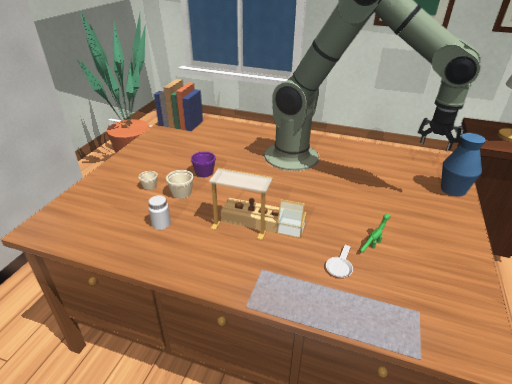

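View pics/top0.png

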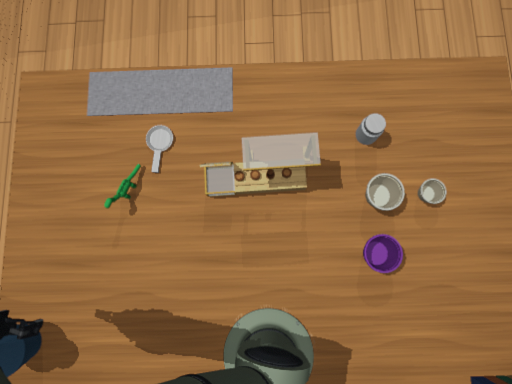

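View pics/wrist0.png

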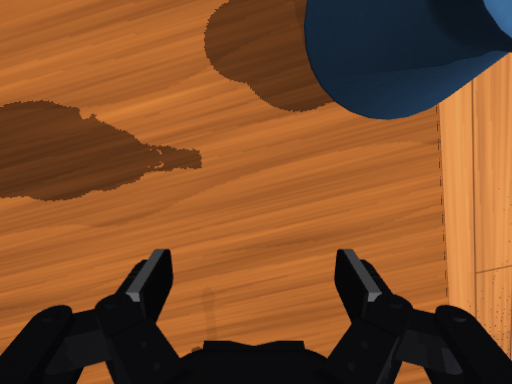

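The top view shows the board with its shelf at about (262,170). From left to right in its channel are four dark pieces at about (240,175), (256,174), (271,174) and (287,173). Planter candidates in the top view:
- Large cream at (385,192)
- Small cream at (433,191)
- Purple at (383,254)

By the description it is the large cream one. A blue vase stands beside the gripper at its start. Next I measure.

```bash
cat > h.py <<'E'
import numpy as np, cv2
from scipy.spatial.transform import Rotation as Rn
from workcell import observe, grab_frame, camera_info, bot, nets
def K(c):
    f=192/np.tan(np.radians(c['fov_y']/2)); return np.array([[f,0,c['cx']],[0,f,c['cy']],[0,0,1]])
def pose(s=None):
    s=s or observe(); T=np.eye(4); T[:3,:3]=Rn.from_euler('xyz',s['tool_rot']).as_matrix(); T[:3,3]=s['position']; return T
def ext(n,T=None):
    c=camera_info(n)
    if n=='wrist':
        W=(pose() if T is None else T)@c['tool_from_camera']; Wi=np.linalg.inv(W); return Wi[:3,:3],Wi[:3,3]
    return np.array(c['R']),np.array(c['t'])
def proj(n,P,T=None):
    c=camera_info(n);R,t=ext(n,T); P=np.atleast_2d(np.asarray(P,float))
    return cv2.projectPoints(P,cv2.Rodrigues(R)[0],t,K(c),np.asarray(c['distortion']))[0][:,0]
def ray(n,px,T=None):
    c=camera_info(n);R,t=ext(n,T)
    u=cv2.undistortPoints(np.array([[px]],float),K(c),np.asarray(c['distortion']))[0,0]
    d=R.T@np.array([u[0],u[1],1]); return -R.T@t,d/np.linalg.norm(d)
def onz(n,px,z,T=None):
    o,d=ray(n,px,T); return o+d*(z-o[2])/d[2]
def save(n,name,rect=None,k=1,pts=None):
    f=cv2.cvtColor(grab_frame(n),cv2.COLOR_RGB2BGR)
    crop(f,name,rect,k,pts); return f
def crop(f,name,rect=None,k=1,pts=None):
    r=rect or (0,0,512,384); g=cv2.resize(f[r[1]:r[3],r[0]:r[2]],None,fx=k,fy=k,interpolation=cv2.INTER_CUBIC)
    for p in (pts if pts is not None else []):
        cv2.circle(g,(int(round((p[0]+.5-r[0])*k)),int(round((p[1]+.5-r[1])*k))),2,(0,0,255),-1)
    cv2.imwrite(f'pics/{name}.png',g)
def rv(M): return Rn.from_matrix(M).as_rotvec()
E
python3 - <<'E'
from h import *
for n in("top","scene"):
    f=cv2.imread(f'pics/{n}0.png')
    crop(f,n+'0c',(190,120,330,210) if n=='top' else (190,155,330,250),5)
    for name,z in [("board",0),("channel",.052),("box_floor",.005),("lid_hinge",.053),("riser_edge",.2),("lid_edge",None),("counter1",.059),("pawn",.077),("planter",0),("tea_tin",0),("dinosaur",0),("spoon_rest",0)]:
        for r in nets.pinpoint(n,name)[:4]:
            print(n,name,round(r['p'],2),np.round(r['location'],1),np.round(onz(n,r['location'],z if z is not None else .14),3))
print(observe()['clock'])
E
```

```text
top board 0.85 [256.  180.9] [0.535 0.024 0.   ]
top channel 0.88 [258.3 176.6] [0.539 0.015 0.052]
top box_floor 0.69 [222.6 181. ] [0.537 0.133 0.005]
top lid_hinge 0.59 [219.4 166.4] [0.575 0.137 0.053]
top riser_edge 0.88 [282.4 168.3] [ 0.53  -0.055  0.2  ]
top riser_edge 0.49 [219.5 163.5] [0.548 0.118 0.2  ]
top riser_edge 0.44 [159.3 139.3] [0.623 0.286 0.2  ]
top lid_edge 0.44 [215.7 165.7] [0.557 0.137 0.14 ]
top counter1 0.58 [286.8 173.7] [ 0.544 -0.074  0.059]
top counter1 0.52 [377.5 196.8] [ 0.464 -0.349  0.059]
top counter1 0.51 [237.4 176. ] [0.541 0.08  0.059]
top counter1 0.46 [257.2 172.5] [0.551 0.018 0.059]
top pawn 0.52 [272.1 174.9] [ 0.538 -0.028  0.077]
top planter 0.98 [373.9 253.7] [ 0.292 -0.342  0.   ]
top planter 0.91 [379. 197.] [ 0.471 -0.372  0.   ]
top planter 0.73 [423.9 192.8] [ 0.481 -0.517  0.   ]
top tea_tin 0.6 [367.5 134.7] [ 0.681 -0.35   0.   ]
top dinosaur 0.68 [126.8 190.4] [0.515 0.45  0.   ]
top spoon_rest 0.81 [160.2 140.6] [0.682 0.343 0.   ]
top spoon_rest 0.34 [254.5 175.5] [0.553 0.029 0.   ]
scene board 0.77 [260.6 220.1] [0.535 0
[... 196 characters left out ...]
 [285.8 223.9] [0.584 0.129 0.053]
scene riser_edge 0.73 [246.8 169.7] [ 0.501 -0.054  0.2  ]
scene lid_edge 0.64 [291.3 202.7] [0.565 0.139 0.14 ]
scene counter1 0.56 [273.8 212.6] [0.543 0.071 0.059]
scene counter1 0.44 [235.3 211.5] [ 0.586 -0.07   0.059]
scene counter1 0.43 [261.6 209.5] [0.541 0.021 0.059]
scene pawn 0.56 [248.7 200.9] [ 0.528 -0.036  0.077]
scene planter 0.74 [259.2 211.2] [ 0.483 -0.007  0.   ]
scene planter 0.7 [204.8 169.4] [ 0.269 -0.353  0.   ]
scene planter 0.66 [181.4 192.1] [ 0.472 -0.368  0.   ]
scene tea_tin 0.52 [291.1 202. ] [0.379 0.1   0.   ]
scene dinosaur 0.81 [370.2 239.5] [0.503 0.435 0.   ]
scene spoon_rest 0.68 [338.7 270.4] [0.695 0.347 0.   ]
1.35
```

View pics/top0c.png

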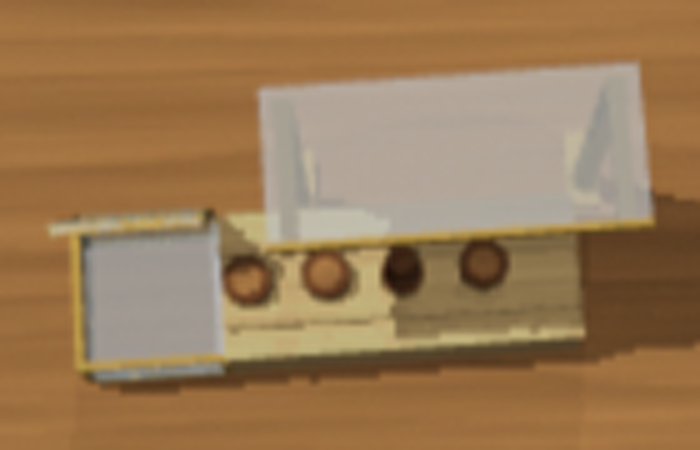

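View pics/scene0c.png

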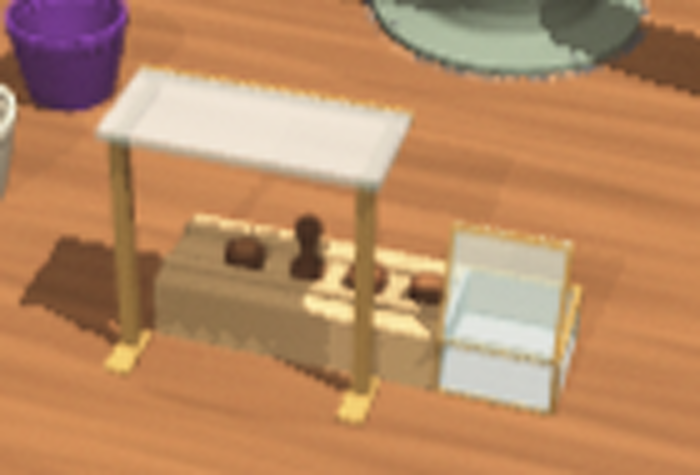

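```bash
cat > fit.py <<'E'
from h import *
from scipy.optimize import least_squares
def W(p,B):
    B=np.atleast_2d(B); c,s=np.cos(p[2]),np.sin(p[2])
    return np.c_[p[0]+c*B[:,0]-s*B[:,1],p[1]+s*B[:,0]+c*B[:,1],B[:,2]]
top=[((265,247),(-14,45,200)),((655,222),(-14,-165,200)),((640,63),(78,-165,208)),((260,88),(78,45,208)),((78,370),(-46,172,52)),((583,336),(-46,-145,52))]
sc=[((98,138),(78,-165,200)),((378,186),(78,45,200)),((412,112),(-14,45,208)),((143,68),(-14,-165,208)),((155,335),(46,-145,0)),((555,410),(46,172,0)),((192,218),(-46,-145,52))]
tp=np.array([(a[0]/5+190-.5,a[1]/5+120-.5) for a,b in top]);tB=np.array([b for a,b in top])/1000
sp=np.array([(a[0]/5+190-.5,a[1]/5+155-.5) for a,b in sc]);sB=np.array([b for a,b in sc])/1000
if __name__=='__main__':
    f=lambda p:np.r_[(proj('top',W(p,tB))-tp).ravel(),(proj('scene',W(p,sB))-sp).ravel()]
    r=least_squares(f,[.54,.01,.06],loss='soft_l1');p=r.x
    print(p);print(np.round(r.fun.reshape(-1,2),1))
    for lo,hi,nm in((0,12,'t'),(12,99,'s')):
        g=(lambda p:f(p)[lo:hi]); print(nm,least_squares(g,p).x)
    for n,rc in(('top',(190,120,330,210)),('scene',(190,155,330,250))):
        im=cv2.imread(f'pics/{n}0.png')
        B=[(-14,45,200),(-14,-165,200),(78,-165,200),(78,45,200),(-46,172,52),(-46,-145,52),(46,-145,52),(46,172,52),(-46,80,52),(46,80,52),(-19,-145,52),(-19,80,52),(19,80,52),(19,-145,52)]+[(0,y,66) for y in(-84,-36,12,60)]
        crop(im,n+'fit',rc,5,proj(n,W(p,np.array(B)/1000)))
E
python3 fit.py
```

```text
[0.54354691 0.00974854 0.04049441]
[[ 0.1  1.3]
 [-1.3  1.1]
 [-0.9 -0.2]
 [-0.9 -0. ]
 [ 0.9 -0.3]
 [ 1.3 -0.3]
 [-0.3  0.5]
 [ 0.4  1.3]
 [ 0.4  0.1]
 [ 0.  -0.4]
 [-0.8 -0.3]
 [-1.4  1.1]
 [-0.5 -0.8]]
t [0.54456488 0.00926816 0.03565513]
s [0.54102324 0.00990498 0.05710334]
```

View pics/topfit.png

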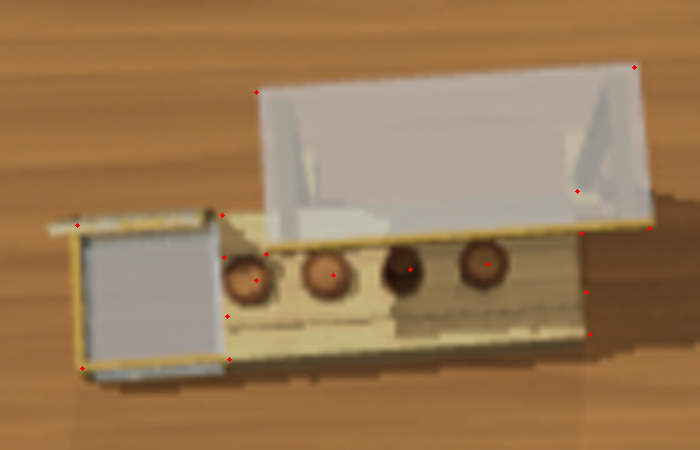

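View pics/scenefit.png

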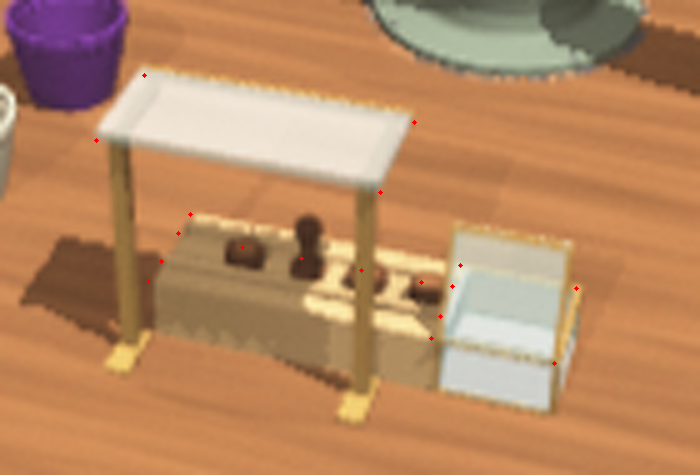

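```bash
python3 - <<'E'
from h import *
s=observe();T=pose(s);np.set_printoptions(precision=3,suppress=True);print(T)
C=T@camera_info('wrist')['tool_from_camera'];print(C)
# vase, lid angle guess: top image lid edge top ends
p=[.5435,.0097,.045]
from fit import W
for a in (1.15,1.3,1.5,1.65):
    e=W(p,[[.046-.092*np.cos(a),y,.053+.092*np.sin(a)] for y in(.081,.171)])
    print(a,((proj('top',e)-[190,120]+.5)*5).round(0).tolist(),((proj('scene',e)-[190,155]+.5)*5).round(0).tolist())
for y in (-.084,-.036,.012,.06): print(y,((proj('top',W(p,[[0,y,.066]]))-[190,120]+.5)*5).round(0))
# planter top rims
for n in('top','scene'):
  for r in nets.find_in(n,'planter')[:4]: print(n,r['p'],np.round(r['rect'],1))
crop(cv2.imread('pics/top0.png'),'topplant',(340,150,470,290),5,proj('top',[[.471,-.37,0],[.471,-.37,.085],[.471,-.37+.056,.085],[.471,-.37-.056,.085],[.471+.056,-.37,.085],[.471-.056,-.37,.085]]))
E
```

```text
[[-0.     0.251  0.968  0.157]
 [-0.     0.968 -0.251  0.605]
 [-1.    -0.     0.     0.242]
 [ 0.     0.     0.     1.   ]]
[[ 0.252  0.918  0.305  0.079]
 [ 0.968 -0.239 -0.081  0.625]
 [-0.002  0.316 -0.949  0.373]
 [ 0.     0.     0.     1.   ]]
1.15 [[210.0, 244.0], [56.0, 255.0]] [[450.0, 218.0], [572.0, 240.0]]
1.3 [[208.0, 221.0], [54.0, 232.0]] [[447.0, 223.0], [569.0, 245.0]]
1.5 [[205.0, 189.0], [51.0, 200.0]] [[441.0, 233.0], [565.0, 256.0]]
1.65 [[204.0, 166.0], [51.0, 178.0]] [[436.0, 245.0], [561.0, 268.0]]
-0.084 [[487. 264.]]
-0.036 [[410. 269.]]
0.012 [[333. 275.]]
0.06 [[256. 280.]]
top 0.91 [418.7 179.  446.  205.6]
top 0.82 [361.6 236.5 404.5 273.4]
top 0.59 [364.  172.3 401.7 208.9]
scene 0.92 [190.9 151.3 214.8 176.6]
scene 0.75 [138.6 173.7 158.4 188.4]
```

View pics/topplant.png

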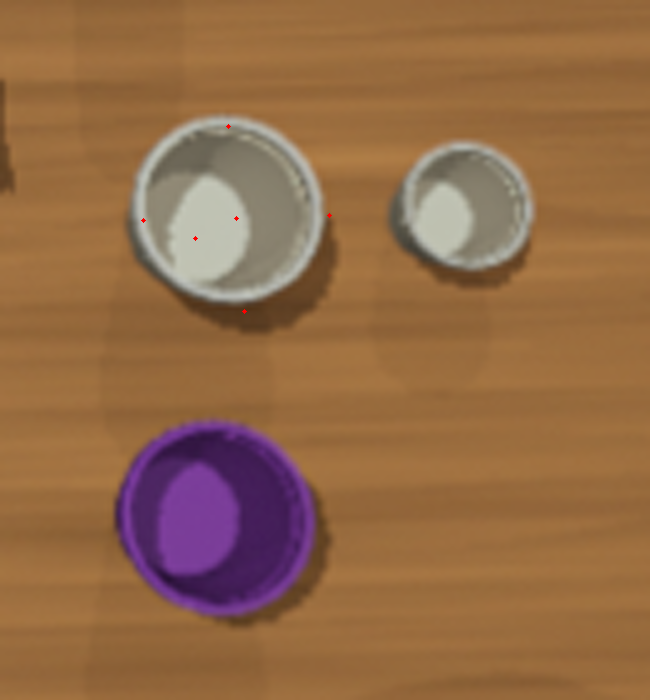

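The chosen planter is the large cream one. Its rim centre is at crop (228,209), and the purple and small cream ones are rejected. The pawn is third from the left, at board y of about -36. The lid is at about 1.28 rad. Next I plan the first move to a tilted pose in front of the pawn.

```bash
cat > plan.py <<'E'
from h import *
np.set_printoptions(precision=4,suppress=True)
BP=np.array([.5435,.0097,.045])
def bw(b,p=None):
    p=BP if p is None else p
    c,s=np.cos(p[2]),np.sin(p[2]); return np.array([p[0]+c*b[0]-s*b[1],p[1]+s*b[0]+c*b[1],b[2]])
def wb(w,p=None):
    p=BP if p is None else p
    c,s=np.cos(p[2]),np.sin(p[2]); d=np.array(w[:2])-p[:2]; return np.array([c*d[0]+s*d[1],-s*d[0]+c*d[1],w[2]])
def ori(az,th):  # tool x at azimuth az, th below horizontal; tool y horizontal left
    x=np.array([np.cos(th)*np.cos(az),np.cos(th)*np.sin(az),-np.sin(th)]); y=np.array([-np.sin(az),np.cos(az),0])
    return np.c_[x,y,np.cross(x,y)]
def rows(goal,R,mm=40,ang=.13,T=None,n=None):
    """straight interpolation from current pose to goal"""
    T=pose() if T is None else T.copy(); R0=T[:3,:3]; p0=T[:3,3]; v=rv(R0.T@R); d=np.asarray(goal)-p0
    n=n or max(1,int(np.ceil(max(np.linalg.norm(d)*1000/mm,np.linalg.norm(v)/ang))))
    out=[];Ti=T.copy()
    for i in range(1,n+1):
        Ri=R0@Rn.from_rotvec(v*i/n).as_matrix(); pi=p0+d*i/n
        sh=Ti[:3,:3].T@(pi-Ti[:3,3])*1000; tu=rv(Ti[:3,:3].T@Ri)
        out.append([*np.round(sh,1),*np.round(tu,3)]); Ti[:3,:3]=Ri;Ti[:3,3]=pi
    print('n',n); print(str([[float(x) for x in r] for r in out])); return Ti
def st(p=None):
    s=observe();T=pose(s);print('t',round(s['clock'],2),'pos',T[:3,3],'board',wb(T[:3,3],p),'x',T[:3,0],'y',T[:3,1],'F',s['force'],'g',s['grip_width'],'q',s['qpos'])
E
python3 - <<'E'
from plan import *
R=ori(BP[2],.785)
T1=pose();T=rows([.30,.25,.24],R,T=T1)
T=rows(bw([-.11,-.036,.13]),R,T=T)
E
```

```text
n 10
[[0.2, -30.8, 22.8, -0.028, -0.078, 0.012], [1.6, -31.4, 21.8, -0.028, -0.078, 0.012], [2.9, -32.0, 20.7, -0.028, -0.078, 0.012], [4.1, -32.7, 19.5, -0.028, -0.078, 0.012], [5.2, -33.2, 18.3, -0.028, -0.078, 0.012], [6.1, -33.8, 16.9, -0.028, -0.078, 0.012], [7.0, -34.3, 15.4, -0.028, -0.078, 0.012], [7.7, -34.8, 13.8, -0.028, -0.078, 0.012], [8.3, -35.3, 12.2, -0.028, -0.078, 0.012], [8.8, -35.7, 10.5, -0.028, -0.078, 0.012]]
n 9
[[18.3, -31.9, 1.0, -0.0, 0.0, -0.0], [18.3, -31.9, 1.0, -0.0, 0.0, 0.0], [18.3, -31.9, 1.0, -0.0, 0.0, -0.0], [18.3, -31.9, 1.0, -0.0, 0.0, 0.0], [18.3, -31.9, 1.0, -0.0, 0.0, 0.0], [18.3, -31.9, 1.0, -0.0, 0.0, -0.0], [18.3, -31.9, 1.0, -0.0, 0.0, -0.0], [18.3, -31.9, 1.0, -0.0, 0.0, -0.0], [18.3, -31.9, 1.0, -0.0, 0.0, -0.0]]
```

Request:
jog_arm --pt "0 -31 23 -0.028 -0.078 0.012" --pt "2 -31 22 -0.028 -0.078 0.012" --pt "3 -32 21 -0.028 -0.078 0.012" --pt "4 -33 20 -0.028 -0.078 0.012" --pt "5 -33 18 -0.028 -0.078 0.012" --pt "6 -34 17 -0.028 -0.078 0.012" --pt "7 -34 15 -0.028 -0.078 0.012" --pt "8 -35 14 -0.028 -0.078 0.012" --pt "8 -35 12 -0.028 -0.078 0.012" --pt "9 -36 10 -0.028 -0.078 0.012" --gripper 0 --newtons 30

```text
clock: 2.45
position: [0.281, 0.2975, 0.2273]
tool_rot: [-0.114, 0.88, -0.085]
force: [-0.2, 0.7, 0.4]
grip_width: 0.0856
```

```bash
python3 - <<'E'
from plan import *
st()
R=ori(BP[2],.785)
T=rows(bw([-.11,-.036,.13]),R)
E
```

```text
t 2.45 pos [0.281  0.2975 0.2273] board [-0.2493  0.2993  0.2273] x [ 0.6346 -0.0542 -0.7709] y [-0.0032  0.9973 -0.0727] F [-0.1924  0.7351  0.3868] g 0.0856203583164958 q [-1.4081  0.2151 -0.1102  2.4102  1.0328  0.8667 -0.7515]
n 10
[[19.1, -32.1, 4.2, 0.002, -0.01, 0.008], [18.8, -32.3, 4.0, 0.002, -0.01, 0.008], [18.6, -32.4, 3.9, 0.002, -0.01, 0.008], [18.4, -32.6, 3.8, 0.002, -0.01, 0.008], [18.2, -32.7, 3.7, 0.002, -0.01, 0.008], [17.9, -32.8, 3.5, 0.002, -0.01, 0.008], [17.7, -33.0, 3.4, 0.002, -0.01, 0.008], [17.5, -33.1, 3.3, 0.002, -0.01, 0.008], [17.2, -33.3, 3.2, 0.002, -0.01, 0.008], [17.0, -33.4, 3.1, 0.002, -0.01, 0.008]]
```

Request:
jog_arm --pt "19 -32 4 0.002 -0.01 0.008" --pt "19 -32 4 0.002 -0.01 0.008" --pt "19 -32 4 0.002 -0.01 0.008" --pt "18 -33 4 0.002 -0.01 0.008" --pt "18 -33 4 0.002 -0.01 0.008" --pt "18 -33 4 0.002 -0.01 0.008"

```text
clock: 3.05
position: [0.2957, 0.2387, 0.1818]
tool_rot: [-0.528, 0.76, -0.353]
force: [-0.3, -0.2, -1.1]
grip_width: 0.0856
```

```bash
python3 - <<'E'
from plan import *
st()
R=ori(BP[2],.785)
T=rows(bw([-.10,-.036,.13]),R)
E
```

```text
t 3.05 pos [0.2957 0.2387 0.1818] board [-0.2372  0.2399  0.1818] x [ 0.6804 -0.2504 -0.6887] y [-0.0276  0.9304 -0.3655] F [-0.2661 -0.1799 -1.1123] g 0.08558353207528047 q [-0.6392  0.6218 -1.0956  2.4248  1.1858  1.4597 -0.8843]
n 8
[[25.6, -29.5, 0.6, 0.031, -0.006, 0.035], [24.6, -30.3, 1.4, 0.031, -0.006, 0.035], [23.5, -31.1, 2.2, 0.031, -0.006, 0.035], [22.4, -31.9, 3.0, 0.031, -0.006, 0.035], [21.3, -32.5, 3.9, 0.031, -0.006, 0.035], [20.2, -33.1, 4.8, 0.031, -0.006, 0.035], [19.0, -33.6, 5.7, 0.031, -0.006, 0.035], [17.9, -34.1, 6.6, 0.031, -0.006, 0.035]]
```

```bash
python3 - <<'E'
from plan import *
R=ori(BP[2],.95)
T=rows([.40,.22,.30],R,mm=30,ang=.09)
E
```

```text
n 6
[[-1.0, -10.6, 24.2, 0.037, 0.019, 0.05], [-1.9, -9.6, 24.6, 0.037, 0.019, 0.05], [-2.8, -8.6, 24.9, 0.037, 0.019, 0.05], [-3.7, -7.5, 25.1, 0.037, 0.019, 0.05], [-4.5, -6.3, 25.3, 0.037, 0.019, 0.05], [-5.3, -5.1, 25.4, 0.037, 0.019, 0.05]]
```

Request:
jog_arm --pt "-1 -10 24 0.037 0.019 0.05" --pt "-2 -10 24 0.037 0.019 0.05" --pt "-3 -9 25 0.037 0.019 0.05" --pt "-4 -8 25 0.037 0.019 0.05" --pt "-4 -6 25 0.037 0.019 0.05" --pt "-5 -5 25 0.037 0.019 0.05"

```text
clock: 3.65
position: [0.3823, 0.2227, 0.2667]
tool_rot: [-0.119, 0.971, -0.053]
force: [-0.4, 0.6, -1.5]
grip_width: 0.0856
```

```bash
python3 - <<'E'
from plan import *
st()
R=ori(BP[2],.8)
T=rows(bw([-.10,-.036,.20]),R,mm=30)
E
```

```text
t 3.65 pos [0.3823 0.2227 0.2667] board [-0.1515  0.22    0.2667] x [ 0.5636 -0.0301 -0.8255] y [-0.0451  0.9967 -0.0672] F [-0.4322  0.6126 -1.504 ] g 0.08560019522418584 q [ 0.1555  0.2138 -1.3002  2.3369  1.1286  0.8551 -0.3087]
n 9
[[10.9, -27.9, -0.5, 0.005, -0.019, 0.006], [10.7, -28.0, -0.6, 0.005, -0.019, 0.006], [10.6, -28.0, -0.6, 0.005, -0.019, 0.006], [10.4, -28.1, -0.7, 0.005, -0.019, 0.006], [10.2, -28.1, -0.8, 0.005, -0.019, 0.006], [10.0, -28.2, -0.8, 0.005, -0.019, 0.006], [9.8, -28.3, -0.9, 0.005, -0.019, 0.006], [9.7, -28.3, -1.0, 0.005, -0.019, 0.006], [9.5, -28.4, -1.0, 0.005, -0.019, 0.006]]
```

Request:
jog_arm --pt "11 -28 0 0.005 -0.019 0.006" --pt "11 -28 0 0.005 -0.019 0.006" --pt "11 -28 0 0.005 -0.019 0.006" --pt "10 -28 -1 0.005 -0.019 0.006" --pt "10 -28 -1 0.005 -0.019 0.006" --pt "10 -28 -1 0.005 -0.019 0.006" --pt "10 -28 -1 0.005 -0.019 0.006" --pt "10 -28 -1 0.005 -0.019 0.006" --pt "10 -28 -1 0.005 -0.019 0.006"

```text
clock: 4.55
position: [0.497, -0.0069, 0.245]
tool_rot: [-0.023, 0.854, 0.007]
force: [1.8, 0.2, 0.4]
grip_width: 0.085
```

```bash
python3 - <<'E'
from plan import *
st()
save('scene','sc1'); save('wrist','w1')
R=ori(BP[2],.785)
T=rows(bw([-.10,-.036,.13]),R,mm=30)
E
```

```text
t 4.55 pos [ 0.497  -0.0069  0.245 ] board [-0.0472 -0.0145  0.245 ] x [ 0.6567  0.0043 -0.7542] y [-0.024   0.9996 -0.0152] F [1.7992 0.1807 0.3716] g 0.08501166039901559 q [ 1.072   0.4568 -1.4942  2.4309  1.7809  0.6161 -0.2075]
n 5
[[10.4, -3.8, -22.7, -0.002, -0.015, 0.005], [10.1, -3.8, -22.8, -0.002, -0.015, 0.005], [9.7, -3.8, -23.0, -0.002, -0.015, 0.005], [9.4, -3.8, -23.1, -0.002, -0.015, 0.005], [9.0, -3.8, -23.3, -0.002, -0.015, 0.005]]
```

View pics/sc1.png

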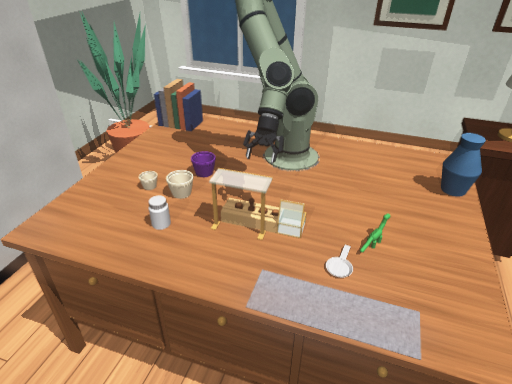

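View pics/w1.png

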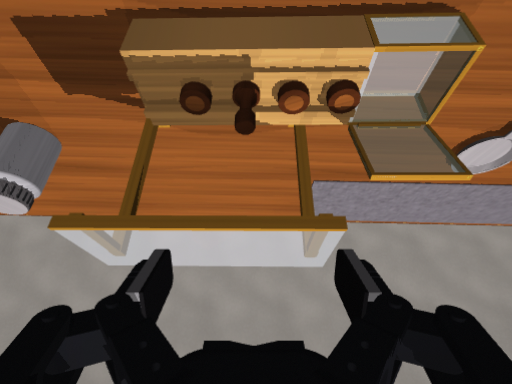

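The scene view shows the gripper at (265,140), between the robot and the board. In the wrist view, which is upside down, the pieces lie left to right at (196,98), pawn (245,105), (293,98) and (343,97), with the lid leaning over the box at (415,150). Joints 3 and 4 are at their limits, so I fit the arm's kinematics from the recorded poses and choose a configuration from that.

```bash
cat > kin.py <<'E'
from h import *
from scipy.optimize import least_squares
D=[([-1.38715957,.5220451,-.03632998,1.60000223,.02121913,1.02112767,-.11279106],[.15690512,.60463725,.24170841],[-1.48578168,1.56959957,-1.73960733]),
([-1.4081,.2151,-.1102,2.4102,1.0328,.8667,-.7515],[.281,.2975,.2273],None),
([-.6392,.6218,-1.0956,2.4248,1.1858,1.4597,-.8843],[.2957,.2387,.1818],None),
([.1555,.2138,-1.3002,2.3369,1.1286,.8551,-.3087],[.3823,.2227,.2667],None),
([1.072,.4568,-1.4942,2.4309,1.7809,.6161,-.2075],[.497,-.0069,.245],None)]
XY=[None,([.6346,-.0542,-.7709],[-.0032,.9973,-.0727]),([.6804,-.2504,-.6887],[-.0276,.9304,-.3655]),([.5636,-.0301,-.8255],[-.0451,.9967,-.0672]),([.6567,.0043,-.7542],[-.024,.9996,-.0152])]
S=[]
for i,(q,p,r) in enumerate(D):
    if r is not None: R=Rn.from_euler('xyz',r).as_matrix()
    else:
        x,y=map(np.array,XY[i]); R=np.c_[x,y,np.cross(x,y)]
    S.append((np.array(q),np.array(p),R))
def fk(P,sg,q,full=False):
    c0,c7,d1,a1,a2,dt,e1,e2,e3=P
    rz=lambda a:Rn.from_euler('z',a).as_matrix(); ry=lambda a:Rn.from_euler('y',a).as_matrix()
    R=rz(sg[0]*q[0]+c0); p=np.array([0,0,d1]); pts=[p]
    R=R@ry(q[1])@rz(sg[1]*q[2]); p=p+R@[e1,0,a1]; pts.append(p)
    R=R@ry(q[3])@rz(sg[2]*q[4]); p=p+R@[e2,0,a2]; pts.append(p)
    R=R@ry(q[5])@rz(sg[3]*q[6]+c7); p=p+R@[0,0,dt]
    # tool x = z axis
    Rt=R@np.c_[[0,0,1],[0,1,0],[-1,0,0]]
    return (p,Rt,pts) if full else (p,Rt)
if __name__=='__main__':
    import itertools
    best=None
    for sg in itertools.product([1,-1],repeat=4):
        for c0,c7 in itertools.product([-1.6,0,1.6,3],[0,1.6,3.1,-1.6]):
            def f(P):
                o=[]
                for q,p,R in S:
                    a,b=fk(P,sg,q); o+=[(a-p)*3,.5*(b-R).ravel()]
                return np.concatenate(o)
            r=least_squares(f,[c0,c7,.35,.4,.4,.25,0,0,0])
            if best is None or r.cost<best[0]: best=(r.cost,sg,r.x)
    print(best)
E
python3 kin.py; python3 -c "
from plan import *
st()"
```

```text
(np.float64(0.010307754747390749), (-1, -1, -1, -1), array([-0.07290877,  1.51183143,  0.30396346,  0.55600069,  0.42669978,
        0.33296887, -0.00894491,  0.00191626,  0.        ]))
t 4.65 pos [ 0.4963 -0.0092  0.2434] board [-0.048  -0.0168  0.2434] x [ 0.6542  0.0025 -0.7563] y [-0.019   0.9997 -0.0131] F [-0.2775  0.0749 -0.1381] g 0.0854544942566329 q [ 1.0743  0.4606 -1.4921  2.4317  1.7804  0.6172 -0.2076]
```

```bash
cat > kin2.py <<'E'
from kin import *
q5=np.array([1.0743,.4606,-1.4921,2.4317,1.7804,.6172,-.2076])
x,y=np.array([.6542,.0025,-.7563]),np.array([-.019,.9997,-.0131])
S.append((q5,np.array([.4963,-.0092,.2434]),np.c_[x,y,np.cross(x,y)]))
rz=lambda a:Rn.from_euler('z',a).as_matrix(); ry=lambda a:Rn.from_euler('y',a).as_matrix()
def fk2(P,q,full=False):
    c=P[:7]; o=P[7:].reshape(4,3)
    R=rz(-q[0]+c[0]); p=R@o[0]; pts=[p]
    R=R@ry(q[1]+c[1])@rz(-q[2]+c[2]); p=p+R@o[1]; pts.append(p)
    R=R@ry(q[3]+c[3])@rz(-q[4]+c[4]); p=p+R@o[2]; pts.append(p)
    R=R@ry(q[5]+c[5])@rz(-q[6]+c[6]); p=p+R@o[3]
    Rt=R@np.c_[[0,0,1],[0,1,0],[-1,0,0]]
    return (p,Rt,pts) if full else (p,Rt)
P0=np.array([-.073,0,0,0,0,0,1.51, 0,0,.304, 0,0,.556, 0,0,.427, 0,0,.333])
def f(P):
    o=[]
    for q,p,R in S:
        a,b=fk2(P,q); o+=[(a-p)*3,.5*(b-R).ravel()]
    o.append(.01*(P-P0))
    return np.concatenate(o)
if __name__=='__main__':
    r=least_squares(f,P0); print(r.cost); print(np.round(r.x,3))
    for q,p,R in S:
        a,b=fk2(r.x,q); print(np.round((a-p)*1000,1),np.round(rv(b.T@R),3))
    np.save('P.npy',r.x)
E
python3 kin2.py
```

```text
6.526261227156629e-07
[-0.    -0.     0.     0.    -0.    -0.     1.571  0.    -0.021  0.321
  0.    -0.038  0.53   0.    -0.     0.421  0.     0.     0.317]
[ 0. -0.  0.] [-0.  0.  0.]
[-0.  0.  0.] [ 0. -0. -0.]
[ 0. -0. -0.] [-0.  0. -0.]
[-0.  0. -0.] [ 0. -0.  0.]
[-0.  -0.   0.1] [-0. -0.  0.]
[ 0.  0. -0.] [-0. -0. -0.]
```

```bash
cat > ik.py <<'E'
from kin2 import fk2
from plan import *
from scipy.optimize import least_squares
P=np.load('P.npy')
LO=np.array([-2.91,-.3,-1.5,.17,-1.26,.16,-2.52]);HI=np.array([2.91,2.13,1.42,2.43,4.41,1.93,2.52])
def ik(pos,R,seeds,w=0):
    best=None
    for s in seeds:
        f=lambda q:np.r_[(fk2(P,q)[0]-pos)*10,(fk2(P,q)[1]-R).ravel()]
        r=least_squares(f,np.clip(s,LO+.01,HI-.01),bounds=(LO,HI))
        if r.cost<1e-6:
            m=min((r.x-LO).min(),(HI-r.x).min())
            if best is None or m>best[0]: best=(m,r.x)
    return best
rng=np.random.default_rng(0)
if __name__=='__main__':
    seeds=[rng.uniform(LO,HI) for _ in range(60)]
    for y in(-.036,):
      for th in (50,55,60):
        for az in (-30,0,30):
          for flip in(0,):
            R=ori(BP[2]+np.radians(az),np.radians(th))
            pos=bw([0,y,.093])+.004*R[:,0]
            b=ik(pos,R,seeds)
            print(y,th,az,None if b is None else (round(b[0],2),b[1].round(2)))
E
time python3 ik.py
```

```text
-0.036 50 -30 (np.float64(0.09), array([ 0.6 ,  1.06, -1.29,  2.34,  1.95,  1.45, -0.72]))
-0.036 50 0 (np.float64(0.03), array([ 0.93,  1.18, -1.42,  2.4 ,  2.16,  1.14, -0.1 ]))
-0.036 50 30 (np.float64(0.16), array([ 1.12,  1.1 , -1.32,  2.27,  1.95,  0.53,  0.67]))
-0.036 55 -30 (np.float64(0.14), array([ 0.64,  1.04, -1.32,  2.29,  1.86,  1.37, -0.62]))
-0.036 55 0 (np.float64(0.09), array([ 0.92,  1.1 , -1.41,  2.34,  2.01,  1.06, -0.04]))
-0.036 55 30 (np.float64(0.19), array([ 1.08,  1.04, -1.3 ,  2.24,  1.77,  0.55,  0.77]))
-0.036 60 -30 (np.float64(0.18), array([ 0.61,  0.89, -1.19,  2.25,  1.74,  1.12, -0.57]))
-0.036 60 0 (np.float64(0.14), array([ 0.87,  0.98, -1.31,  2.29,  1.86,  0.91,  0.01]))
-0.036 60 30 (np.float64(0.23), array([ 0.98,  0.92, -1.19,  2.2 ,  1.59,  0.48,  0.85]))
real	1m12.039s
user	1m11.603s
sys	0m0.344s
```

```bash
python3 - <<'E'
from plan import *
T=pose();np.save('T2.npy',T)
f=save('wrist','w2'); cv2.imwrite('pics/w2raw.png',f)
crop(f,'w2c',(110,0,510,200),2)
B=np.array([(-14,45,200),(-14,-165,200),(-46,172,52),(-46,-145,52),(46,172,52),(-46,80,52),(-46,-145,0),(-46,172,0),(-19,-145,52),(46,-145,52)]+[(0,-36,102)]+[(0,y,66) for y in(-84,12,60)])/1000
from fit import W
pp=proj('wrist',W(BP,B),T);print(pp.round(0).tolist())
crop(f,'w2p',None,1.5,pp)
for nm in('counter1','pawn','riser_edge','channel','lid_edge','lid_hinge','box_floor'):
    for r in nets.pinpoint('wrist',nm)[:3]: print(nm,round(r['p'],2),np.round(r['location'],1))
E
```

```text
[[344.0, 217.0], [51.0, 217.0], [477.0, 45.0], [113.0, 52.0], [424.0, 124.0], [368.0, 47.0], [127.0, 20.0], [456.0, 13.0], [125.0, 78.0], [148.0, 126.0], [236.0, 129.0], [190.0, 103.0], [286.0, 102.0], [335.0, 101.0]]
counter1 0.91 [341.1  97.7]
counter1 0.63 [292.3  97.7]
riser_edge 0.56 [195.1 218.1]
channel 0.86 [278.6  93.2]
lid_edge 0.59 [416.9 177.4]
lid_hinge 0.84 [383.2 125.7]
box_floor 0.59 [391.5  62.7]
```

View pics/w2p.png

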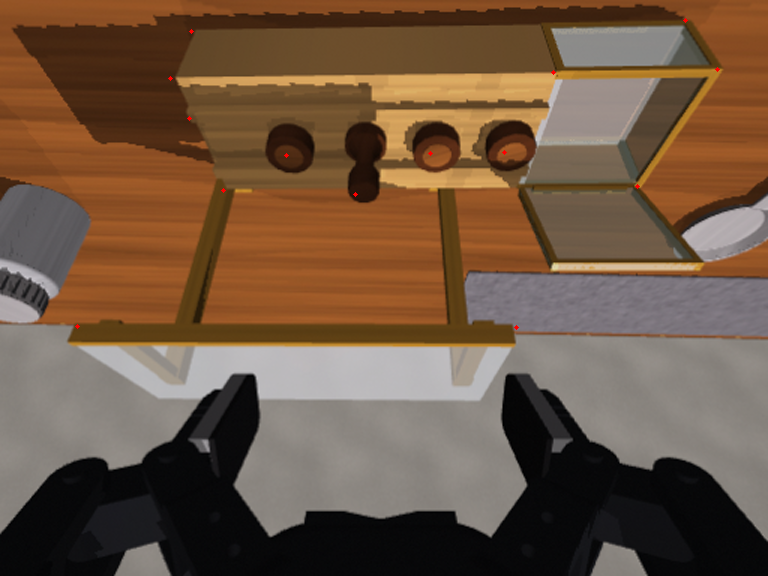

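View pics/w2c.png

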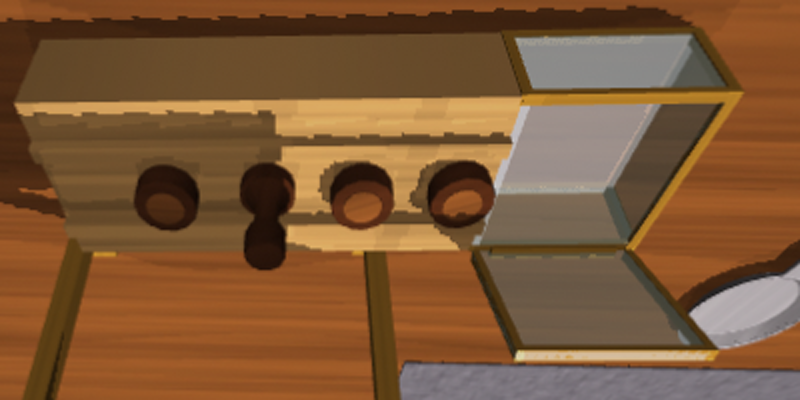

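```bash
python3 - <<'E'
from plan import *
from fit import W,tp,tB,sp,sB
T=np.load('T2.npy')
pt=np.array([(117.5,50),(480,46),(426,124),(130,20),(460,15),(147.5,125),(52,217),(342,215.5)])
B=np.array([(-46,-145,52),(-46,172,52),(46,172,52),(-46,-145,0),(-46,172,0),(46,-145,52),(-14,-165,200),(-14,45,200)])/1000
f=lambda p:(proj('wrist',W(p,B),T)-pt).ravel()
r=least_squares(f,BP,loss='soft_l1') if 0 else __import__('scipy.optimize').optimize.least_squares(f,BP,loss='soft_l1')
print(r.x);print(r.fun.reshape(-1,2).round(1).tolist())
g=lambda p:np.r_[f(p),(proj('top',W(p,tB))-tp).ravel()]
p=__import__('scipy.optimize').optimize.least_squares(g,BP,loss='soft_l1').x;print('joint',p)
# free offset in camera? pieces
for px in ((194,97.5-0),(290.5,97.5),(340.5,97)): print('counter',wb(onz('wrist',px,.059,T),p))
# tops: centre of top faces in crop coords
for c in((166,205),(361,204),(461,203)): print('top',wb(onz('wrist',(c[0]/2+110,c[1]/2),.066,T),p))
print('pawn head top',wb(onz('wrist',(264/2+110,258/2),.102,T),p), 'foot',wb(onz('wrist',(268/2+110,190/2),.056,T),p))
lp=np.array([(368,177.5),(468.5,175)])
def lid(a): 
    h=np.array([.046,0,.053]); e=h+np.array([-.092*np.cos(a[0]),0,.092*np.sin(a[0])])+.0025*np.array([np.sin(a[0]),0,np.cos(a[0])])
    return (proj('wrist',W(p,[e+[0,.081,0],e+[0,.171,0]]),T)-lp).ravel()
r=__import__('scipy.optimize').optimize.least_squares(lid,[1.3]);print('lid',r.x,r.fun)
E
```

```text
[0.5431 0.012  0.0383]
[[-2.5, 0.4], [-0.2, 0.2], [-0.2, 0.2], [-1.0, -1.4], [-1.6, -1.2], [2.3, 0.4], [0.9, -0.8], [5.1, 1.9]]
joint [0.5432 0.0117 0.039 ]
counter [ 0.0001 -0.0828  0.059 ]
counter [0.0009 0.0145 0.059 ]
counter [0.0008 0.0642 0.059 ]
top [ 0.0003 -0.083   0.066 ]
top [0.0005 0.0141 0.066 ]
top [0.0003 0.0632 0.066 ]
pawn head top [ 0.0003 -0.0327  0.102 ] foot [-0.0001 -0.0323  0.056 ]
lid [1.2582] [-1.1397 -1.4853 -0.1913  0.9753]
```

```bash
sed -i 's/^BP=.*/BP=np.array([.5432,.0117,.039])/' plan.py; python3 - <<'E'
from ik import *
q=observe()['qpos']; print(q)
def go(b,th,q,ztool=0):
    R=ori(BP[2],np.radians(th)); r=ik(bw(b),R,[q]); print(b,th,r, (np.round(r[1]-q,2) if r else None)); return r[1] if r else q
q=go([-.05,-.0325,.2],65,q)
q=go([-.055,-.0325,.13],75,q)
q=go([-.025,-.0325,.108],65,q)
q=go([.003,-.0325,.088],55,q)
q=go([.003,-.0325,.098],55,q)
q=go([-.03,-.0325,.115],65,q)
T=rows(bw([-.05,-.0325,.2]),ori(BP[2],np.radians(65)),mm=30,ang=.1)
T=rows(bw([-.055,-.0325,.13]),ori(BP[2],np.radians(75)),mm=30,ang=.1,T=T)
E
```

```text
[ 1.0667  0.4545 -1.4947  2.4316  1.7769  0.6166 -0.2082]
[-0.05, -0.0325, 0.2] 65 (np.float64(0.15476329810394818), array([ 0.9775,  0.5344, -1.3452,  2.2733,  1.2446,  0.6274,  0.3741])) [-0.09  0.08  0.15 -0.16 -0.53  0.01  0.58]
[-0.055, -0.0325, 0.13] 75 (np.float64(0.21651357630981716), array([ 0.7822,  0.6474, -1.1378,  2.2135,  1.1667,  0.6783,  0.4554])) [-0.2   0.11  0.21 -0.06 -0.08  0.05  0.08]
[-0.025, -0.0325, 0.108] 65 (np.float64(0.14111870993749953), array([ 0.7575,  0.7193, -1.1065,  2.2889,  1.6581,  0.6431,  0.032 ])) [-0.02  0.07  0.03  0.08  0.49 -0.04 -0.42]
[0.003, -0.0325, 0.088] 55 (np.float64(0.07717720404772965), array([ 0.7105,  0.8136, -1.041 ,  2.3528,  2.15  ,  0.7414, -0.3712])) [-0.05  0.09  0.07  0.06  0.49  0.1  -0.4 ]
[0.003, -0.0325, 0.098] 55 (np.float64(0.0795853093703971), array([ 0.7204,  0.7879, -1.0537,  2.3504,  2.1179,  0.7223, -0.3513])) [ 0.01 -0.03 -0.01 -0.   -0.03 -0.02  0.02]
[-0.03, -0.0325, 0.115] 65 (np.float64(0.13306187507985712), array([ 0.7718,  0.7003, -1.1219,  2.2969,  1.6343,  0.6373,  0.046 ])) [ 0.05 -0.09 -0.07 -0.05 -0.48 -0.08  0.4 ]
n 3
[[10.9, -5.8, -10.4, -0.001, 0.093, 0.007], [11.8, -5.9, -9.4, -0.001, 0.093, 0.007], [12.6, -5.9, -8.3, -0.001, 0.093, 0.007]]
n 3
[[20.4, 0.0, -11.4, -0.0, 0.058, -0.0], [21.1, 0.0, -10.2, 0.0, 0.058, -0.0], [21.6, 0.0, -8.9, -0.0, 0.058, -0.0]]
```

Request:
jog_arm --pt "6 -4 -6 0 0.06 0.004" --pt "7 -4 -6 0 0.06 0.004" --pt "7 -4 -6 0 0.06 0.004" --pt "7 -3 -5 0 0.06 0.004" --pt "8 -3 -5 0 0.05 0.004" --pt "12 0 -7 0 0.035 0" --pt "12 0 -7 0 0.035 0" --pt "13 0 -6 0 0.035 0" --pt "13 0 -6 0 0.035 0" --pt "13 0 -5 0 0.035 0"

```text
clock: 6.05
position: [0.4852, -0.0197, 0.1297]
tool_rot: [-0.016, 1.334, 0.031]
force: [0.7, 0.8, 0.4]
grip_width: 0.0853
```

```bash
python3 - <<'E'
from plan import *
st()
T=pose();x=T[:3,0];print('theta',np.degrees(np.arcsin(-x[2])),'az',np.arctan2(x[1],x[0]))
T=rows(bw([-.04,-.0325,.12]),ori(BP[2],np.radians(70)),mm=30,ang=.1)
T=rows(bw([-.025,-.0325,.106]),ori(BP[2],np.radians(65)),mm=30,ang=.1,T=T)
E
```

```text
t 6.05 pos [ 0.4852 -0.0197  0.1297] board [-0.0592 -0.0291  0.1297] x [ 0.2341  0.0073 -0.9722] y [-0.047   0.9989 -0.0038] F [0.6845 0.7673 0.428 ] g 0.08534546270176564 q [ 0.8192  0.7021 -1.2244  2.2033  1.1718  0.7705  0.4558]
theta 76.45319588616383 az 0.031114352663827064
n 2
[[7.0, -1.8, 8.2, 0.004, -0.056, 0.001], [7.4, -1.7, 7.8, 0.004, -0.056, 0.001]]
n 1
[[18.3, 0.0, 9.3, 0.0, -0.087, -0.0]]
```

```bash
python3 - <<'E'
from plan import *
T=pose()
from fit import W
B=np.array([(-14,45,200),(-14,-165,200),(-46,-145,52),(46,-145,52),(-19,-100,52),(-19,0,52),(0,-32.5,102),(0,-83,66),(0,14,66),(0,63,66)])/1000
f=save('wrist','w3',None,1.5,proj('wrist',W(BP,B),T))
print(T[:3,3])
E
```

```text
[ 0.4852 -0.0197  0.1297]
```

View pics/w3.png

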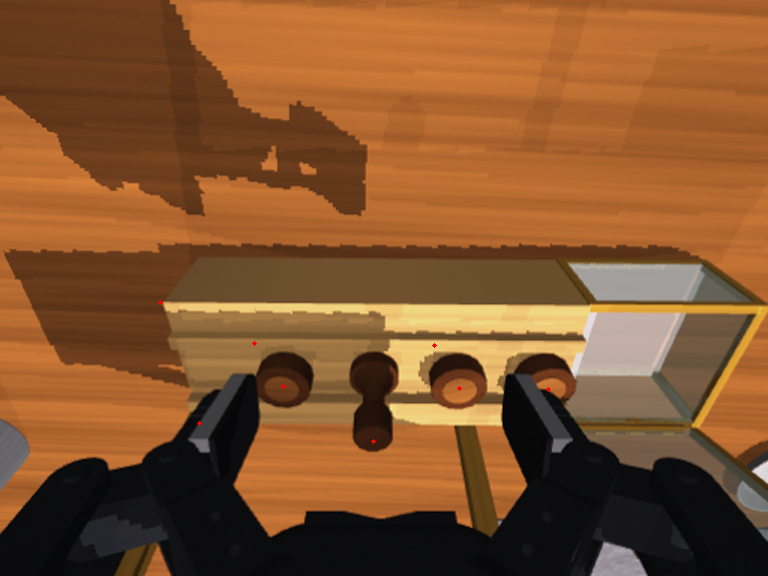

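```bash
python3 - <<'E'
from plan import *
T=rows(bw([-.025,-.0325,.106]),ori(BP[2],np.radians(65)),n=4)
T=rows(bw([.003,-.0325,.088]),ori(BP[2],np.radians(55)),n=4,T=T)
E
```

```text
n 4
[[7.4, -0.9, 7.1, 0.002, -0.051, 0.0], [7.7, -0.9, 6.7, 0.002, -0.051, 0.0], [8.1, -0.9, 6.3, 0.002, -0.051, 0.0], [8.4, -0.9, 5.9, 0.002, -0.051, 0.0]]
n 4
[[7.0, -0.0, 4.4, 0.0, -0.044, -0.0], [7.2, 0.0, 4.1, 0.0, -0.044, 0.0], [7.4, 0.0, 3.8, 0.0, -0.044, 0.0], [7.6, -0.0, 3.5, -0.0, -0.044, 0.0]]
```

Request:
jog_arm --pt "7 -1 7 0.002 -0.051 0" --pt "8 -1 7 0.002 -0.051 0" --pt "8 -1 6 0.002 -0.051 0" --pt "8 -1 6 0.002 -0.051 0" --pt "7 0 4 0 -0.044 0" --pt "7 0 4 0 -0.044 0"

```text
clock: 6.7
position: [0.5361, -0.0177, 0.1009]
tool_rot: [0.003, 1.029, 0.047]
force: [-0.2, -0.9, -0.1]
grip_width: 0.0854
```

```bash
python3 - <<'E'
from plan import *
st()
T=pose();x=T[:3,0];print('theta',np.degrees(np.arcsin(-x[2])),'az',np.arctan2(x[1],x[0]))
T=rows(bw([.003,-.0325,.088]),ori(BP[2],np.radians(55)),n=3)
E
```

```text
t 6.7 pos [ 0.5361 -0.0177  0.1009] board [-0.0083 -0.0291  0.1009] x [ 0.5152  0.0245 -0.8567] y [-0.0451  0.999   0.0015] F [-0.169  -0.9267 -0.0539] g 0.08536440612985834 q [ 0.7703  0.8001 -1.1413  2.328   1.9251  0.73   -0.1701]
theta 58.94940786782132 az 0.04748654170354317
n 3
[[5.6, -1.1, 1.0, 0.001, -0.023, -0.002], [5.6, -1.1, 0.9, 0.001, -0.023, -0.002], [5.7, -1.1, 0.7, 0.001, -0.023, -0.002]]
```

Request:
jog_arm --pt "6 -1.5 1 0.001 -0.023 -0.002" --pt "6 -1.5 1 0.001 -0.023 -0.002" --pt "6 -1.5 1 0.001 -0.023 -0.002"

```text
clock: 7.0
position: [0.5494, -0.0202, 0.0888]
tool_rot: [-0.003, 0.953, 0.04]
force: [0.7, -0.3, 0.4]
grip_width: 0.0854
```

```bash
python3 - <<'E'
from plan import *
st()
T=pose();x=T[:3,0];print('theta',np.degrees(np.arcsin(-x[2])))
from fit import W
B=np.array([(0,-32.5,102),(0,-32.5,84),(-14,45,200),(-14,-165,200)])/1000
save('wrist','w4',None,1.5,proj('wrist',W(BP,B),T)); save('scene','s4',(190,120,330,250),5)
T=rows(bw([.003,-.0325,.088]),ori(BP[2],np.radians(55)),n=2)
E
```

```text
t 7.0 pos [ 0.5494 -0.0202  0.0888] board [ 0.0049 -0.0322  0.0888] x [ 0.579  0.023 -0.815] y [-0.0418  0.9991 -0.0015] F [ 0.6845 -0.2822  0.3756] g 0.08544446579345148 q [ 0.7762  0.8865 -1.1495  2.3505  2.1081  0.8279 -0.2787]
theta 54.586305688122906
n 2
[[-0.4, -0.2, -0.5, 0.001, 0.003, -0.0], [-0.4, -0.2, -0.5, 0.001, 0.003, -0.0]]
```

View pics/w4.png

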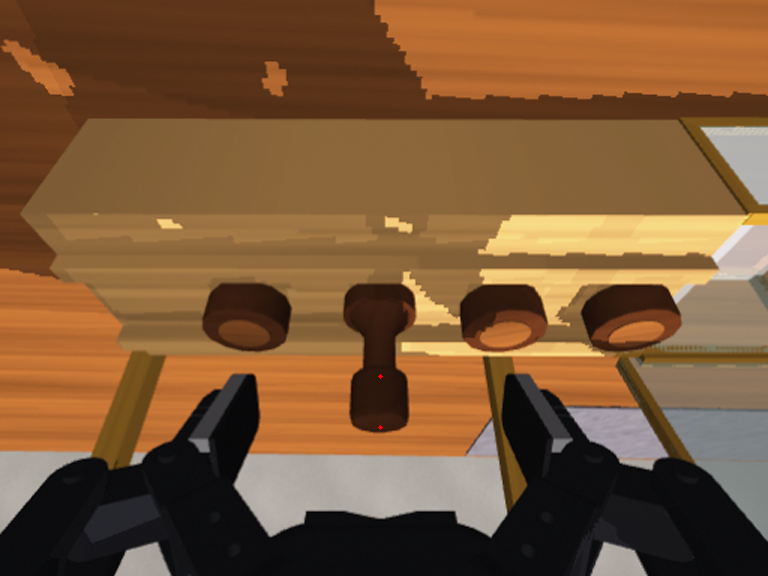

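View pics/s4.png

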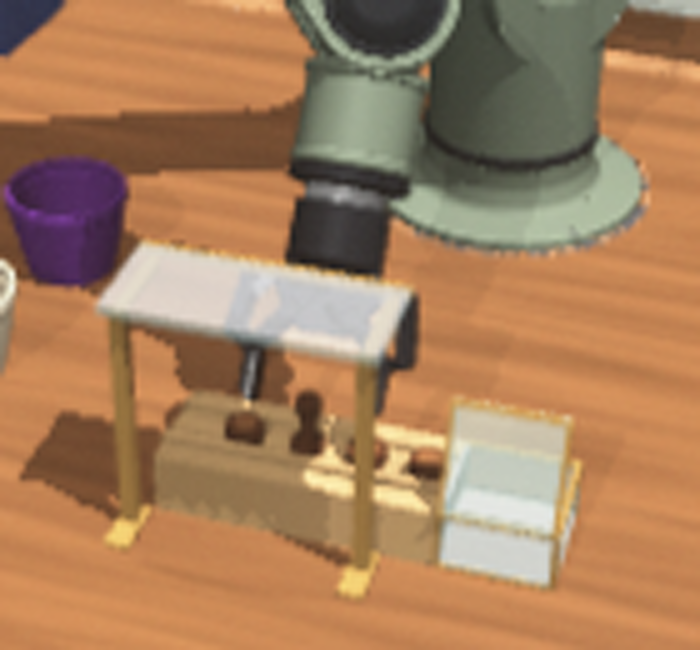

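The pawn's head is at (380,400) in the wrist view, centred between the open fingers. I close on it.

Request:
jog_arm --pt "0 0 0 0 0 0" --pt "0 0 0 0 0 0" --pt "0 0 0 0 0 0" --pt "0 0 0 0 0 0" --pt "0 0 0 0 0 0" --pt "0 0 0 0 0 0" --pt "0 0 0 0 0 0" --pt "0 0 0 0 0 0" --gripper 255 --newtons 30

```text
clock: 7.9
position: [0.5492, -0.0198, 0.0902]
tool_rot: [-0.004, 0.954, 0.04]
force: [0.7, -1.1, -0.4]
grip_width: 0.0186
```

```bash
python3 - <<'E'
from plan import *
st();save('wrist','w5',None,1.5)
T=rows(bw([.003,-.0325,.098]),ori(BP[2],np.radians(55)),n=3)
T=rows(bw([-.015,-.0325,.105]),ori(BP[2],np.radians(58)),n=3,T=T)
T=rows(bw([-.045,-.0325,.135]),ori(BP[2],np.radians(66)),n=4,T=T)
E
```

```text
t 7.9 pos [ 0.5492 -0.0198  0.0902] board [ 0.0047 -0.0317  0.0902] x [ 0.5777  0.0231 -0.8159] y [-0.0429  0.9991 -0.002 ] F [ 0.6869 -1.0755 -0.4223] g 0.018627349187651684 q [ 0.7761  0.8817 -1.1508  2.3496  2.1007  0.824  -0.2744]
n 3
[[-2.5, -0.3, 1.0, 0.001, 0.002, -0.0], [-2.5, -0.3, 1.0, 0.001, 0.002, -0.0], [-2.5, -0.3, 1.0, 0.001, 0.002, -0.0]]
n 3
[[-5.4, -0.0, -3.6, -0.0, 0.017, -0.0], [-5.3, 0.0, -3.7, -0.0, 0.017, -0.0], [-5.2, -0.0, -3.8, -0.0, 0.017, -0.0]]
n 4
[[-10.3, 0.0, -2.4, -0.0, 0.035, 0.0], [-10.2, -0.0, -2.7, 0.0, 0.035, 0.0], [-10.1, 0.0, -3.1, -0.0, 0.035, -0.0], [-10.0, -0.0, -3.5, -0.0, 0.035, 0.0]]
```

View pics/w5.png

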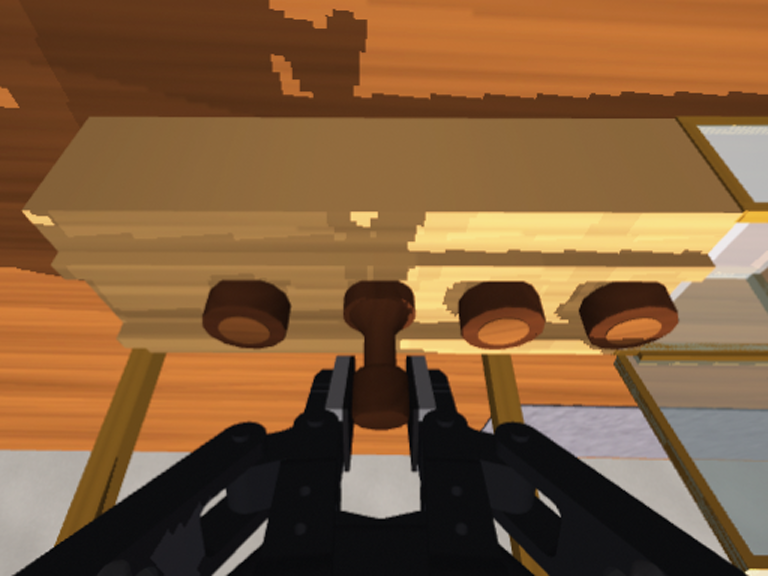

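Request:
jog_arm --pt "-2.5 0 1 0 0 0" --pt "-2.5 0 1.5 0 0 0" --pt "-2.5 0 1.5 0 0 0" --pt "-2.5 0 1.5 0 0 0"

```text
clock: 8.35
position: [0.5476, -0.0197, 0.1021]
tool_rot: [-0.003, 0.955, 0.041]
force: [-0.8, -0.3, -0.5]
grip_width: 0.0188
```

```bash
python3 - <<'E'
from plan import *
st();save('wrist','w6',None,1.5)
T=rows(bw([-.020,-.0325,.105]),ori(BP[2],np.radians(58)),n=3)
T=rows(bw([-.045,-.0325,.135]),ori(BP[2],np.radians(66)),n=4,T=T)
E
```

```text
t 8.35 pos [ 0.5476 -0.0197  0.1021] board [ 0.0032 -0.0315  0.1021] x [ 0.5772  0.0236 -0.8163] y [-0.043   0.9991 -0.0016] F [-0.7611 -0.2871 -0.4705] g 0.018759161437463555 q [ 0.7861  0.847  -1.163   2.3501  2.0663  0.7994 -0.2604]
n 3
[[-5.2, -0.3, -5.9, 0.001, 0.019, -0.0], [-5.0, -0.3, -6.0, 0.001, 0.019, -0.0], [-4.9, -0.3, -6.1, 0.001, 0.019, -0.0]]
n 4
[[-9.7, -0.0, -1.3, -0.0, 0.035, 0.0], [-9.6, -0.0, -1.7, 0.0, 0.035, 0.0], [-9.6, -0.0, -2.0, 0.0, 0.035, -0.0], [-9.5, -0.0, -2.3, 0.0, 0.035, 0.0]]
```

View pics/w6.png

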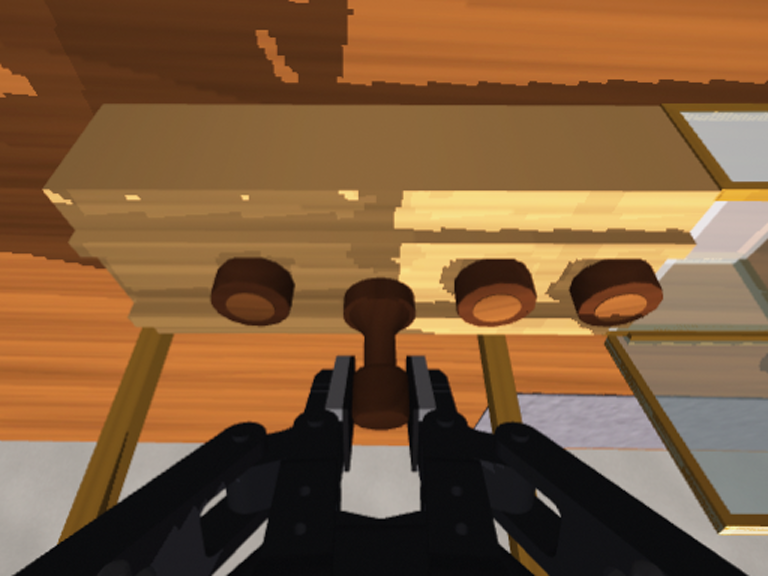

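Request:
jog_arm --pt "-5 0 -6 0 0.02 0" --pt "-5 0 -6 0 0.02 0" --pt "-5 0 -6 0 0.02 0" --pt "-10 0 -2 0 0.035 0" --pt "-10 0 -2 0 0.035 0" --pt "-10 0 -2 0 0.035 0" --pt "-10 0 -2 0 0.035 0" --pt "-10 0 -2 0 0.035 0"

```text
clock: 9.2
position: [0.4898, -0.0214, 0.1462]
tool_rot: [0.002, 1.197, 0.045]
force: [0.2, -0.6, -0.6]
grip_width: 0.0188
```

```bash
python3 - <<'E'
from ik import *
st()
q=observe()['qpos'];q0=q
def go(p,az,th):
    global q
    R=ori(az,np.radians(th)); r=ik(np.array(p),R,[q]); print(p,th,(r[0].round(2),r[1].round(2),np.round(r[1]-q,2)) if r else None); q=r[1] if r else q
go([.46,-.1,.19],-.1,72)
go([.46,-.2,.2],-.25,72)
go([.472,-.365,.18],-.4,72)
go([.472,-.365,.13],-.4,72)
T=rows([.46,-.1,.19],ori(-.1,np.radians(72)),n=4)
T=rows([.46,-.2,.20],ori(-.25,np.radians(72)),n=4,T=T)
T=rows([.472,-.365,.18],ori(-.4,np.radians(72)),n=6,T=T)
E
```

```text
t 9.2 pos [ 0.4898 -0.0214  0.1462] board [-0.0547 -0.031   0.1462] x [ 0.3646  0.0165 -0.931 ] y [-0.0435  0.9991  0.0007] F [ 0.2095 -0.5772 -0.6476] g 0.01877465491231055 q [ 0.8083  0.5823 -1.1446  2.2873  1.3343  0.5827  0.2879]
[0.46, -0.1, 0.19] 72 (np.float64(0.18), array([ 1.03,  0.44, -1.15,  2.25,  0.91,  0.56,  0.69]), array([ 0.22, -0.15, -0.01, -0.04, -0.42, -0.02,  0.4 ]))
[0.46, -0.2, 0.2] 72 (np.float64(0.26), array([ 1.18,  0.45, -1.1 ,  2.17,  0.83,  0.58,  0.85]), array([ 0.16,  0.01,  0.05, -0.08, -0.08,  0.02,  0.16]))
[0.472, -0.365, 0.18] 72 (np.float64(0.47), array([ 1.29,  0.61, -0.97,  1.96,  0.84,  0.63,  1.02]), array([ 0.11,  0.16,  0.13, -0.21,  0.01,  0.05,  0.18]))
[0.472, -0.365, 0.13] 72 (np.float64(0.4), array([ 1.24,  0.67, -0.89,  1.99,  0.99,  0.56,  0.89]), array([-0.06,  0.07,  0.08,  0.04,  0.15, -0.07, -0.13]))
n 4
[[-13.2, -19.3, -3.7, 0.034, 0.015, -0.012], [-13.0, -19.6, -3.3, 0.034, 0.015, -0.012], [-12.7, -19.8, -2.8, 0.034, 0.015, -0.012], [-12.4, -20.1, -2.3, 0.034, 0.015, -0.012]]
n 4
[[-1.6, -24.9, 3.1, 0.036, 0.0, -0.012], [-1.3, -24.8, 4.0, 0.036, 0.0, -0.012], [-1.0, -24.6, 4.9, 0.036, 0.0, -0.012], [-0.7, -24.4, 5.8, 0.036, -0.0, -0.012]]
n 6
[[5.9, -26.2, 7.3, 0.024, 0.0, -0.008], [6.1, -25.9, 7.9, 0.024, 0.0, -0.008], [6.3, -25.7, 8.5, 0.024, -0.0, -0.008], [6.5, -25.4, 9.1, 0.024, 0.0, -0.008], [6.7, -25.1, 9.7, 0.024, -0.0, -0.008], [6.9, -24.9, 10.3, 0.024, -0.0, -0.008]]
```

Request:
jog_arm --pt "-13 -19 -4 0.034 0.015 -0.012" --pt "-13 -20 -3 0.034 0.015 -0.012" --pt "-13 -20 -3 0.034 0.015 -0.012" --pt "-12 -20 -2 0.034 0.015 -0.012" --pt "-2 -25 3 0.036 0 -0.012" --pt "-1 -25 4 0.036 0 -0.012" --pt "-1 -25 5 0.036 0 -0.012" --pt "-1 -25 6 0.036 0 -0.012" --pt "5 -26 7 0.024 0 -0.008" --pt "5 -26 8 0.024 0 -0.008" --pt "5 -26 8 0.024 0 -0.008"

```text
clock: 10.3
position: [0.4618, -0.2907, 0.1995]
tool_rot: [-0.016, 1.255, -0.351]
force: [0.2, -0.6, -0.0]
grip_width: 0.0189
```

```bash
python3 - <<'E'
from plan import *
st();T=pose();B=np.array([[.476,-.365,.085],[.476+.056,-.365,.085],[.476-.056,-.365,.085],[.476,-.365+.056,.085],[.476,-.365-.056,.085]])
save('wrist','w7',None,1.5,proj('wrist',B,T)); save('scene','s7')
T=rows([.472,-.365,.18],ori(-.4,np.radians(72)),n=6)
E
```

```text
t 10.3 pos [ 0.4618 -0.2907  0.1995] board [-0.0931 -0.299   0.1995] x [ 0.2918 -0.1068 -0.9505] y [ 0.3295  0.9441 -0.0049] F [ 0.172  -0.6279 -0.0287] g 0.018925634336538242 q [ 1.368   0.5891 -1.1963  2.0633  0.9343  0.7051  0.8681]
n 6
[[4.8, -10.8, 4.4, 0.01, 0.0, -0.002], [4.8, -10.7, 4.5, 0.01, 0.0, -0.002], [4.9, -10.7, 4.6, 0.01, 0.0, -0.002], [4.9, -10.6, 4.7, 0.01, 0.0, -0.002], [4.9, -10.6, 4.8, 0.01, 0.0, -0.002], [4.9, -10.5, 5.0, 0.01, 0.0, -0.002]]
```

View pics/w7.png

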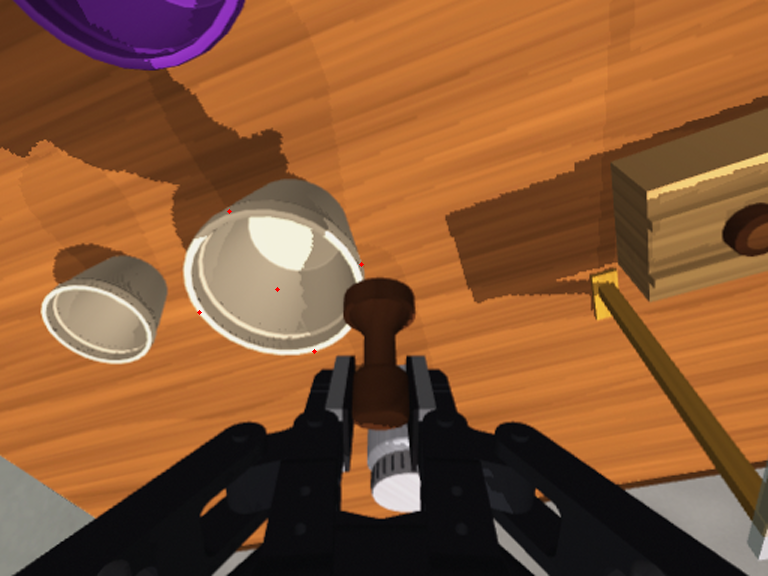

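View pics/s7.png

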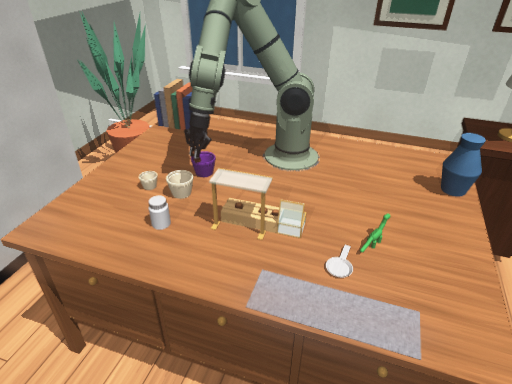

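```bash
python3 - <<'E'
from plan import *
T=pose();print(onz('wrist',(273/1.5,278/1.5),.085,T)[:3])
for r in nets.pinpoint('wrist','planter')[:3]: print(r['p'],r['location'],onz('wrist',r['location'],0,T))
T=rows([.472,-.365,.185],ori(-.4,np.radians(72)),n=4)
T=rows([.472,-.365,.13],ori(-.4,np.radians(72)),n=4,T=T)
E
```

```text
[ 0.4672 -0.3645  0.085 ]
0.78 [200.1, 150.6] [ 0.4765 -0.3654  0.    ]
0.64 [87.8, 188.9] [ 0.4784 -0.5266  0.    ]
n 4
[[6.1, -16.7, 7.1, 0.015, 0.0, -0.004], [6.2, -16.6, 7.3, 0.015, 0.0, -0.004], [6.2, -16.4, 7.6, 0.015, 0.0, -0.004], [6.3, -16.3, 7.8, 0.015, 0.0, -0.004]]
n 4
[[13.1, 0.0, -4.2, -0.0, 0.0, -0.0], [13.1, 0.0, -4.2, -0.0, 0.0, 0.0], [13.1, 0.0, -4.2, -0.0, 0.0, 0.0], [13.1, 0.0, -4.2, -0.0, 0.0, -0.0]]
```

Request:
jog_arm --pt "6 -17 7 0.015 0 -0.004" --pt "6 -17 8 0.015 0 -0.004" --pt "6 -16 8 0.015 0 -0.004" --pt "6 -16 8 0.015 0 -0.004" --pt "5 -3 1 0 0 0"

```text
clock: 10.95
position: [0.4754, -0.3719, 0.1817]
tool_rot: [-0.006, 1.254, -0.404]
force: [-0.1, 0.4, 0.2]
grip_width: 0.0188
```

```bash
python3 - <<'E'
from plan import *
st();T=pose();B=np.array([[.473,-.365,.085],[.473+.056,-.365,.085],[.473-.056,-.365,.085],[.473,-.365+.056,.085],[.473,-.365-.056,.085]])
save('wrist','w8',None,1.5,proj('wrist',B,T))
T=rows([.477,-.365,.083],ori(-.4,np.radians(72)),n=6)
E
```

```text
t 10.95 pos [ 0.4754 -0.3719  0.1817] board [-0.0827 -0.3806  0.1817] x [ 0.2863 -0.1225 -0.9503] y [ 0.3884  0.9215 -0.0017] F [-0.0913  0.4347  0.2446] g 0.0187721959719558 q [ 1.3848  0.6899 -1.1234  1.9381  0.9663  0.7385  0.9412]
n 6
[[15.5, 1.1, -5.2, 0.0, 0.0, 0.0], [15.5, 1.1, -5.2, 0.0, 0.0, 0.0], [15.5, 1.1, -5.2, 0.0, 0.0, 0.0], [15.5, 1.1, -5.2, 0.0, 0.0, 0.0], [15.5, 1.1, -5.2, 0.0, 0.0, 0.0], [15.5, 1.1, -5.2, 0.0, 0.0, 0.0]]
```

View pics/w8.png

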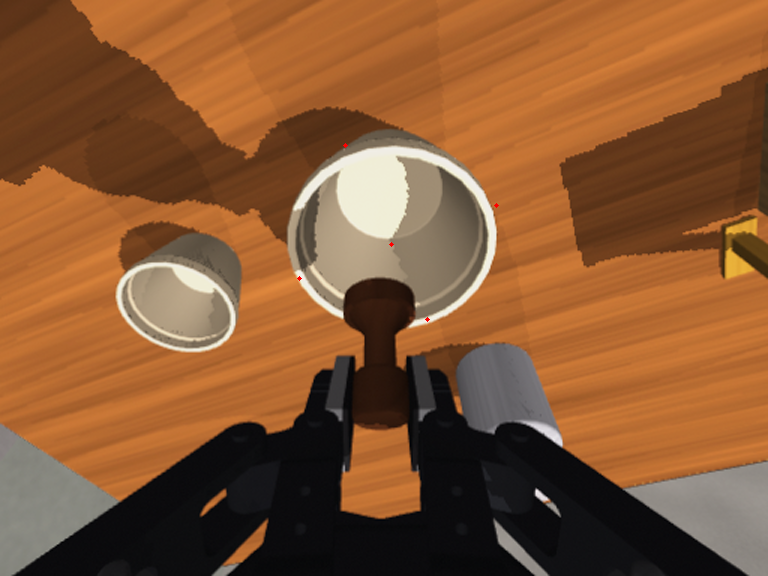

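Request:
jog_arm --pt "15 1 -5 0 0 0" --pt "15 1 -5 0 0 0" --pt "15 1 -5 0 0 0" --pt "15 1 -5 0 0 0" --pt "15 1 -5 0 0 0" --pt "13 1 -4 0 0 0" --pt "8 1 -2 0 0 0" --pt "0 0 0 0 0 0"

```text
clock: 11.8
position: [0.4797, -0.3589, 0.0764]
tool_rot: [0.004, 1.255, -0.385]
force: [0.7, -0.2, -0.6]
grip_width: 0.0184
```

```bash
python3 - <<'E'
from plan import *
st();save('wrist','w9',None,1.5)
E
```

```text
t 11.8 pos [ 0.4797 -0.3589  0.0764] board [-0.0779 -0.3679  0.0764] x [ 0.2877 -0.1167 -0.9506] y [0.3796 0.9252 0.0013] F [ 0.7466 -0.1744 -0.6448] g 0.018447221319663896 q [ 1.2368  0.8051 -0.9301  2.0109  1.2529  0.5836  0.6801]
```

View pics/w9.png

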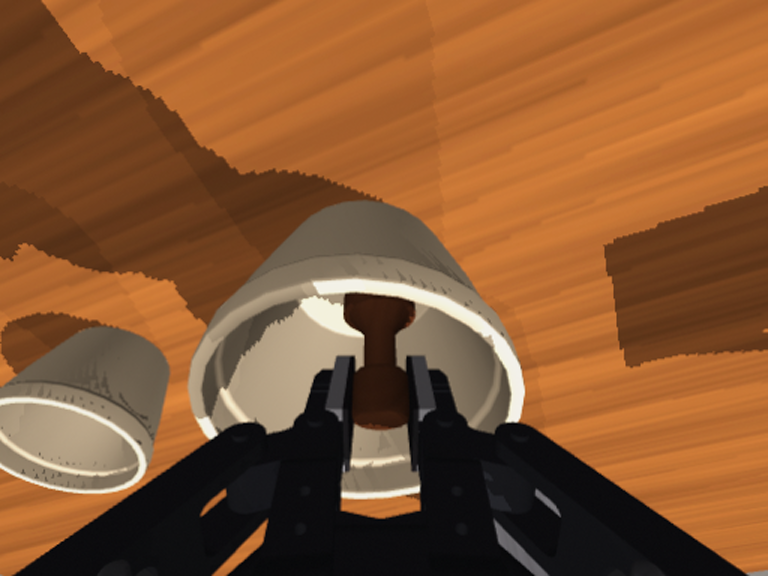

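Request:
jog_arm --pt "0 0 0 0 0 0" --pt "0 0 0 0 0 0" --pt "0 0 0 0 0 0" --pt "0 0 0 0 0 0" --gripper 140

```text
clock: 12.25
position: [0.4805, -0.3596, 0.0791]
tool_rot: [0.001, 1.252, -0.388]
force: [0.0, 0.0, 0.4]
grip_width: 0.0387
```

```bash
python3 - <<'E'
from plan import *
st();save('wrist','w10',None,1)
E
```

```text
t 12.25 pos [ 0.4805 -0.3596  0.0791] board [-0.0771 -0.3686  0.0791] x [ 0.2899 -0.1186 -0.9497] y [0.3798 0.9251 0.0004] F [0.0469 0.0105 0.3671] g 0.03869790290440157 q [ 1.2388  0.8015 -0.9333  2.0097  1.2494  0.5846  0.6831]
```

View pics/w10.png

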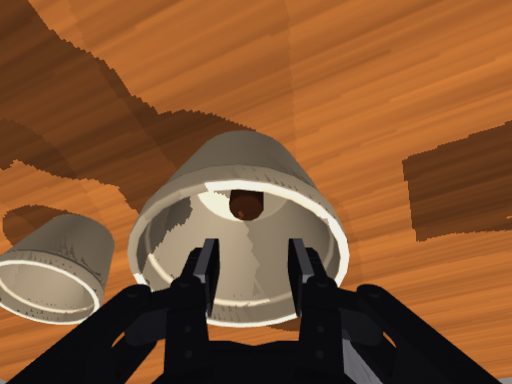

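```bash
python3 - <<'E'
from ik import *
q=observe()['qpos']
def go(p,az,th):
    global q
    R=ori(az,np.radians(th)); r=ik(np.array(p),R,[q]); print(np.round(p,3),th,(r[0].round(2),r[1].round(2),np.round(r[1]-q,2)) if r else None); q=r[1] if r else q
go([.46,-.36,.17],-.35,72)
go([.46,-.22,.2],-.2,74)
go(bw([-.065,-.13,.15]),BP[2],74)
go(bw([-.025,-.13,.10]),BP[2],65)
for y in (-.13,-.09,-.05,0,.04,.08):go(bw([.003,y,.072]),BP[2],55)
T=rows([.46,-.36,.18],ori(-.35,np.radians(74)),n=4)
T=rows([.46,-.22,.2],ori(-.2,np.radians(74)),n=5,T=T)
T=rows(bw([-.065,-.13,.15]),ori(BP[2],np.radians(74)),n=5,T=T)
E
```

```text
[ 0.46 -0.36  0.17] 72 (np.float64(0.44), array([ 1.37,  0.65, -1.06,  1.99,  0.92,  0.65,  1.01]), array([ 0.13, -0.15, -0.12, -0.02, -0.33,  0.07,  0.33]))
[ 0.46 -0.22  0.2 ] 74 (np.float64(0.31), array([ 1.22,  0.49, -1.1 ,  2.12,  0.76,  0.63,  1.01]), array([-0.14, -0.16, -0.05,  0.13, -0.16, -0.02, -0.  ]))
[ 0.483 -0.121  0.15 ] 74 (np.float64(0.24), array([ 1.01,  0.59, -1.11,  2.19,  1.01,  0.6 ,  0.83]), array([-0.21,  0.11, -0.01,  0.07,  0.25, -0.03, -0.18]))
[ 0.523 -0.119  0.1  ] 65 (np.float64(0.19), array([ 0.94,  0.72, -1.02,  2.24,  1.63,  0.5 ,  0.29]), array([-0.07,  0.13,  0.09,  0.06,  0.62, -0.1 , -0.53]))
[ 0.551 -0.118  0.072] 55 (np.float64(0.13), array([ 0.91,  0.83, -0.96,  2.3 ,  2.27,  0.57, -0.25]), array([-0.03,  0.11,  0.06,  0.06,  0.64,  0.07, -0.54]))
[ 0.55  -0.078  0.072] 55 (np.float64(0.1), array([ 0.81,  0.83, -0.97,  2.33,  2.26,  0.64, -0.34]), array([-0.09, -0.  , -0.01,  0.03, -0.01,  0.07, -0.09]))
[ 0.548 -0.038  0.072] 55 (np.float64(0.08), array([ 0.71,  0.83, -0.97,  2.35,  2.24,  0.71, -0.42]), array([-0.1 , -0.  , -0.  ,  0.02, -0.
[... 373 characters left out ...]
08), array([ 0.35,  0.82, -0.96,  2.35,  2.11,  0.88, -0.61]), array([-0.11, -0.  ,  0.01, -0.01, -0.05,  0.04, -0.05]))
n 4
[[-25.4, -2.0, 3.4, -0.009, 0.01, 0.003], [-25.5, -2.0, 3.2, -0.009, 0.01, 0.003], [-25.5, -1.9, 2.9, -0.009, 0.01, 0.003], [-25.5, -1.9, 2.6, -0.009, 0.01, 0.003]]
n 5
[[-6.5, 26.3, -8.1, -0.029, 0.0, 0.008], [-6.3, 26.6, -7.4, -0.029, 0.0, 0.008], [-6.1, 26.8, -6.6, -0.029, -0.0, 0.008], [-5.8, 27.1, -5.8, -0.029, 0.0, 0.008], [-5.6, 27.3, -5.0, -0.029, -0.0, 0.008]]
n 5
[[9.8, 20.4, -2.2, -0.046, -0.0, 0.013], [10.1, 20.3, -1.2, -0.046, 0.0, 0.013], [10.3, 20.2, -0.3, -0.046, 0.0, 0.013], [10.6, 20.1, 0.6, -0.046, 0.0, 0.013], [10.8, 19.9, 1.6, -0.046, -0.0, 0.013]]
```

Request:
jog_arm --pt "-20 0 0 0 0 0" --pt "-25 -2 3 -0.009 0.01 0.003" --pt "-25 -2 3 -0.009 0.01 0.003" --pt "-25 -2 3 -0.009 0.01 0.003" --pt "-15 -2 3 -0.009 0.01 0.003" --pt "-6 26 -8 -0.029 0 0.008" --pt "-6 27 -7 -0.029 0 0.008" --pt "-6 27 -7 -0.029 0 0.008" --pt "-6 27 -6 -0.029 0 0.008" --pt "-6 27 -5 -0.029 0 0.008"

```text
clock: 13.3
position: [0.4552, -0.2166, 0.2129]
tool_rot: [0.002, 1.294, -0.197]
force: [1.6, 0.7, 0.1]
grip_width: 0.0387
```

```bash
python3 - <<'E'
from plan import *
st();T=pose();save('top','t11',(340,130,470,230),5)
T=rows(bw([-.065,-.13,.15]),ori(BP[2],np.radians(74)),n=6,T=T)
E
```

```text
t 13.3 pos [ 0.4552 -0.2166  0.2129] board [-0.0968 -0.2247  0.2129] x [ 0.2678 -0.0535 -0.962 ] y [0.1979 0.9802 0.0005] F [1.5526 0.6695 0.094 ] g 0.038668860546099394 q [ 1.3393  0.5435 -1.2878  2.1116  0.8426  0.737   0.9349]
n 6
[[10.5, 16.6, -1.5, -0.038, -0.0, 0.011], [10.7, 16.5, -0.9, -0.038, -0.0, 0.011], [10.8, 16.4, -0.2, -0.038, -0.0, 0.011], [11.0, 16.3, 0.4, -0.038, -0.0, 0.011], [11.2, 16.2, 1.0, -0.038, -0.0, 0.011], [11.4, 16.0, 1.6, -0.038, -0.0, 0.011]]
```

View pics/t11.png

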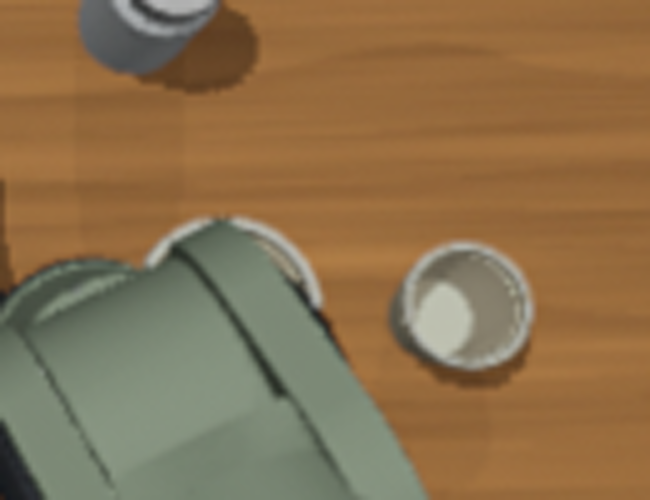

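The top view is blocked by the forearm, with only the planter's rim showing at about (235,230). I'll check the pawn later and go on to the sweep start.

Request:
jog_arm --pt "10 17 -1 -0.038 0 0.011" --pt "11 16 -1 -0.038 0 0.011" --pt "11 16 0 -0.038 0 0.011" --pt "11 16 0 -0.038 0 0.011" --pt "11 16 1 -0.038 0 0.011" --pt "11 16 2 -0.038 0 0.011" --pt "0 0 0 0 0 0" --gripper 255

```text
clock: 14.05
position: [0.4843, -0.107, 0.1518]
tool_rot: [-0.002, 1.291, 0.061]
force: [-0.1, 0.2, -0.8]
grip_width: -0.0002
```

```bash
python3 - <<'E'
from plan import *
st();T=pose()
from fit import W
B=np.array([(0,-83,66),(-19,-145,52),(-19,80,52)])/1000
save('wrist','w12',None,1.5,proj('wrist',W(BP,B),T))
T=rows(bw([-.025,-.132,.10]),ori(BP[2],np.radians(65)),n=6,T=T)
T=rows(bw([.003,-.132,.073]),ori(BP[2],np.radians(55)),n=6,T=T)
E
```

```text
t 14.05 pos [ 0.4843 -0.107   0.1518] board [-0.0635 -0.1163  0.1518] x [ 0.2759  0.0169 -0.961 ] y [-0.0629  0.998  -0.0005] F [-0.0807  0.1716 -0.8261] g -0.00017627108568471663 q [ 1.0323  0.6277 -1.1887  2.1886  1.0578  0.6504  0.7802]
n 6
[[10.1, -2.8, 3.7, 0.004, -0.026, -0.001], [10.2, -2.7, 3.5, 0.004, -0.026, -0.001], [10.2, -2.7, 3.2, 0.004, -0.026, -0.001], [10.3, -2.7, 3.0, 0.004, -0.026, -0.001], [10.4, -2.7, 2.7, 0.004, -0.026, -0.001], [10.5, -2.6, 2.4, 0.004, -0.026, -0.001]]
n 6
[[6.1, -0.0, 2.3, 0.0, -0.029, -0.0], [6.1, 0.0, 2.2, -0.0, -0.029, 0.0], [6.2, 0.0, 2.0, 0.0, -0.029, -0.0], [6.2, -0.0, 1.8, -0.0, -0.029, 0.0], [6.3, -0.0, 1.6, 0.0, -0.029, 0.0], [6.3, 0.0, 1.4, 0.0, -0.029, 0.0]]
```

View pics/w12.png

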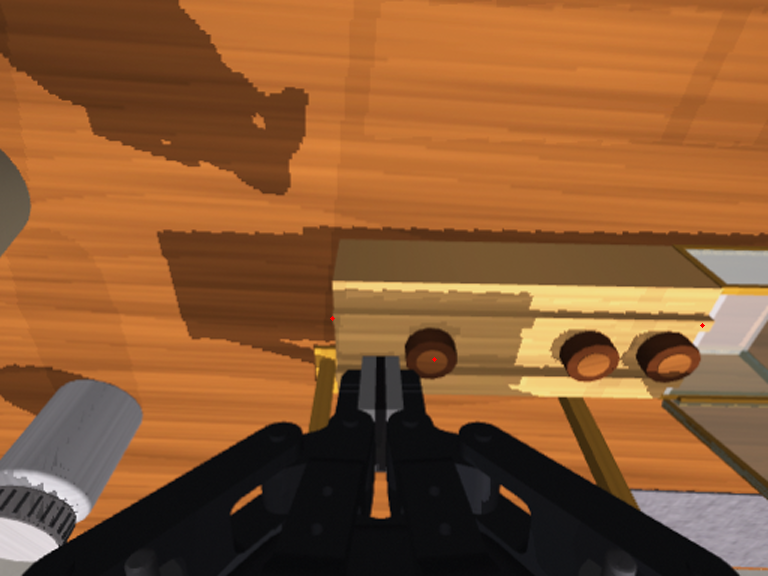

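Request:
jog_arm --pt "10 -3 4 0.004 -0.026 -0.001" --pt "10 -3 4 0.004 -0.026 -0.001" --pt "10 -3 3 0.004 -0.026 -0.001" --pt "10 -3 3 0.004 -0.026 -0.001" --pt "10 -3 3 0.004 -0.026 -0.001" --pt "10 -3 2 0.004 -0.026 -0.001" --pt "6 0 2 0 -0.029 0" --pt "6 0 2 0 -0.029 0" --pt "6 0 2 0 -0.029 0"

```text
clock: 15.0
position: [0.5401, -0.1309, 0.0935]
tool_rot: [-0.008, 1.032, 0.014]
force: [0.3, -0.7, -0.7]
grip_width: -0.0003
```

```bash
python3 - <<'E'
from plan import *
st();T=pose();x=T[:3,0];print('theta',np.degrees(np.arcsin(-x[2])))
T=rows(bw([.003,-.132,.073]),ori(BP[2],np.radians(55)),n=3,T=T)
E
```

```text
t 15.0 pos [ 0.5401 -0.1309  0.0935] board [-0.0086 -0.1424  0.0935] x [ 0.513   0.0073 -0.8584] y [-0.0209  0.9998 -0.004 ] F [ 0.266  -0.6879 -0.6557] g -0.00029076427636557983 q [ 0.9853  0.795  -1.0553  2.268   1.9367  0.5517  0.051 ]
theta 59.134835422544434
n 3
[[7.8, 3.6, -0.2, -0.004, -0.024, 0.004], [7.8, 3.5, -0.4, -0.004, -0.024, 0.004], [7.8, 3.5, -0.6, -0.004, -0.024, 0.004]]
```

Request:
jog_arm --pt "7 3.5 0 -0.004 -0.024 0.004" --pt "7 3.5 0 -0.004 -0.024 0.004" --pt "4 2 0 -0.003 -0.02 0.002" --pt "0 0 0 0 0 0"

```text
clock: 15.4
position: [0.5502, -0.1259, 0.0795]
tool_rot: [-0.005, 0.958, 0.022]
force: [-0.8, -0.3, 0.1]
grip_width: -0.0003
```

```bash
python3 - <<'E'
from plan import *
st();T=pose();x=T[:3,0];print('theta',np.degrees(np.arcsin(-x[2])))
save('wrist','w13',None,1.5); save('scene','s13',(190,140,330,250),5)
for a in(.011,):
  print('corner',wb(T[:3,3]+T[:3,:3]@[a,0,-.011]),wb(T[:3,3]+T[:3,:3]@[a,0,.011]))
T=rows(bw([.003,-.128,.072]),ori(BP[2],np.radians(55)),n=1,T=T)
E
```

```text
t 15.4 pos [ 0.5502 -0.1259  0.0795] board [ 0.0016 -0.1377  0.0795] x [ 0.5748  0.0127 -0.8182] y [-0.0261  0.9997 -0.0028] F [-0.7798 -0.3354  0.1463] g -0.00034471885509206827 q [ 1.0147  0.9043 -1.1087  2.2963  2.1408  0.6612 -0.0705]
theta 54.90470907649568
corner [-0.0011 -0.1377  0.0641] [ 0.0169 -0.1379  0.0768]
n 1
[[6.8, 9.8, -3.2, -0.009, 0.002, 0.01]]
```

View pics/w13.png

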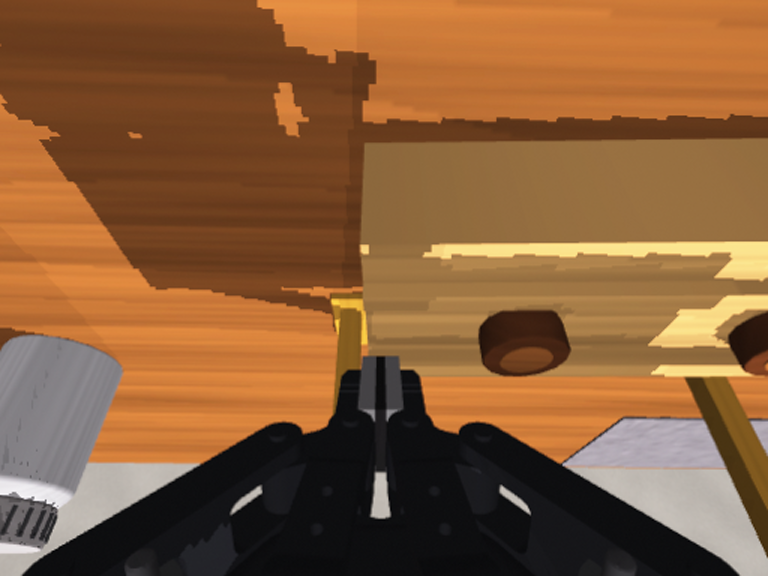

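View pics/s13.png

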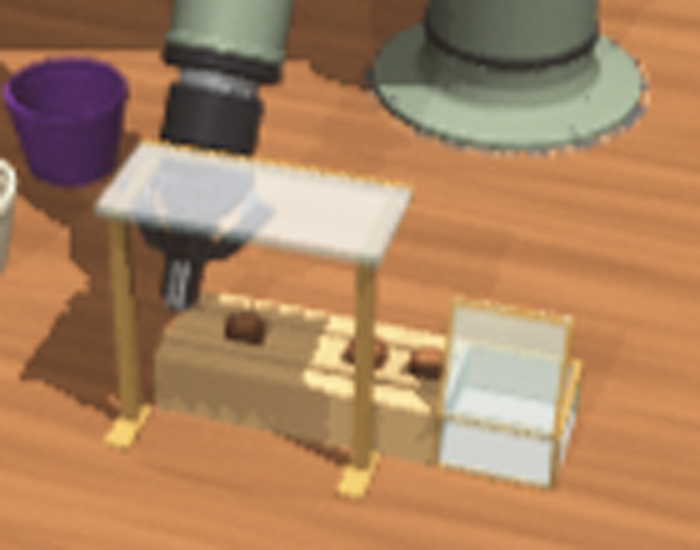

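Request:
jog_arm --pt "3 3 -1.5 -0.004 0.001 0.005" --pt "3 4 -1.5 -0.004 0.001 0.005" --pt "0 8 0 0 0 0" --pt "0 8 0 0 0 0"

```text
clock: 15.9
position: [0.5512, -0.1036, 0.0743]
tool_rot: [-0.005, 0.96, 0.033]
force: [-0.2, -0.1, 0.4]
grip_width: -0.0002
```

```bash
python3 - <<'E'
from plan import *
st();T=pose()
print('corner',wb(T[:3,3]+T[:3,:3]@[.011,0,-.011]),wb(T[:3,3]+T[:3,:3]@[.011,0,.011]))
T=rows(bw([.003,-.05,.072]),ori(BP[2],np.radians(55)),n=6,T=T)
E
```

```text
t 15.9 pos [ 0.5512 -0.1036  0.0743] board [ 0.0035 -0.1155  0.0743] x [ 0.573   0.0187 -0.8193] y [-0.0366  0.9993 -0.0028] F [-0.1863 -0.122   0.3911] g -0.00020119194398711125 q [ 0.97    0.9246 -1.1202  2.308   2.1481  0.709  -0.1035]
corner [ 0.0008 -0.1155  0.059 ] [ 0.0188 -0.1155  0.0716]
n 6
[[0.2, 10.9, -0.3, -0.0, -0.0, 0.001], [0.2, 10.9, -0.3, -0.0, -0.0, 0.001], [0.2, 10.9, -0.3, -0.0, -0.0, 0.001], [0.2, 10.9, -0.3, -0.0, -0.0, 0.001], [0.3, 10.9, -0.3, -0.0, -0.0, 0.001], [0.3, 10.9, -0.3, -0.0, -0.0, 0.001]]
```

Request:
jog_arm --pt "1.5 8 -1.2 0 0 0.001" --pt "1.2 10 -1.2 0 0 0.001" --pt "0.2 11 -0.3 0 0 0.001" --pt "0.2 11 -0.3 0 0 0.001"

```text
clock: 16.3
position: [0.5525, -0.0642, 0.0725]
tool_rot: [-0.014, 0.952, 0.022]
force: [-1.1, -5.6, 5.7]
grip_width: 0.0001
```

```bash
python3 - <<'E'
from plan import *
st();T=pose()
print('corner',wb(T[:3,3]+T[:3,:3]@[.011,0,-.011]))
save('wrist','w14',None,1.5)
T=rows(bw([.003,-.0,.071]),ori(BP[2],np.radians(55)),n=6,T=T)
E
```

```text
t 16.3 pos [ 0.5525 -0.0642  0.0725] board [ 0.0064 -0.0762  0.0725] x [ 0.5798  0.0126 -0.8147] y [-0.033   0.9994 -0.008 ] F [-1.0649 -5.619   5.7393] g 0.00013776864845567796 q [ 0.883   0.9512 -1.1515  2.3328  2.1524  0.8187 -0.1862]
corner [ 0.0038 -0.0763  0.0572]
n 6
[[-0.2, 12.7, -0.6, -0.0, 0.001, 0.002], [-0.2, 12.7, -0.6, -0.0, 0.001, 0.002], [-0.2, 12.7, -0.6, -0.0, 0.001, 0.002], [-0.2, 12.7, -0.6, -0.0, 0.001, 0.002], [-0.2, 12.7, -0.6, -0.0, 0.001, 0.002], [-0.1, 12.7, -0.6, -0.0, 0.001, 0.002]]
```

View pics/w14.png

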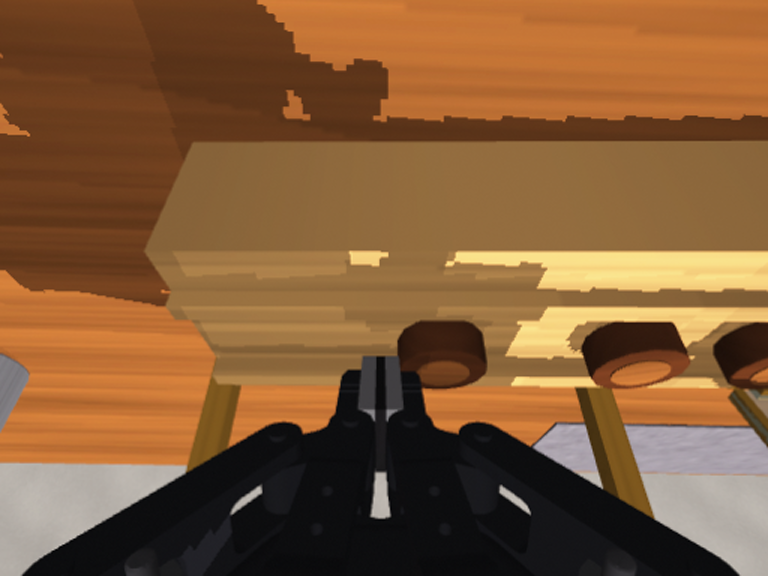

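Request:
jog_arm --pt "-1.5 8 -1.5 0 0.002 0.003" --pt "-1 10 -1.5 0 0.002 0.003"

```text
clock: 16.55
position: [0.5486, -0.0434, 0.0734]
tool_rot: [-0.006, 0.954, 0.033]
force: [0.8, -0.5, 1.4]
grip_width: -0.0004
```

```bash
python3 - <<'E'
from plan import *
st();T=pose()
print('corner',wb(T[:3,3]+T[:3,:3]@[.011,0,-.011]))
T=rows(bw([.003,.03,.0735]),ori(BP[2],np.radians(55)),n=8,T=T)
E
```

```text
t 16.55 pos [ 0.5486 -0.0434  0.0734] board [ 0.0032 -0.0553  0.0734] x [ 0.5779  0.0191 -0.8159] y [-0.0377  0.9993 -0.0033] F [ 0.7646 -0.5349  1.4345] g -0.0003918971420259244 q [ 0.8441  0.9551 -1.1678  2.3474  2.1416  0.8547 -0.2198]
corner [ 0.0006 -0.0553  0.058 ]
n 8
[[-0.1, 10.7, -0.0, 0.0, 0.001, 0.0], [-0.1, 10.7, -0.0, 0.0, 0.001, 0.0], [-0.1, 10.7, -0.0, 0.0, 0.001, 0.0], [-0.1, 10.7, -0.0, 0.0, 0.001, 0.0], [-0.1, 10.7, -0.0, 0.0, 0.001, 0.0], [-0.0, 10.7, -0.0, 0.0, 0.001, 0.0], [-0.0, 10.7, -0.0, 0.0, 0.001, 0.0], [-0.0, 10.7, -0.0, 0.0, 0.001, 0.0]]
```

Request:
jog_arm --pt "0 11 0 0 0.001 0" --pt "0 11 0 0 0.001 0" --pt "0 11 0 0 0.001 0" --pt "0 11 0 0 0.001 0" --pt "0 11 0 0 0.001 0"

```text
clock: 17.05
position: [0.5462, 0.0169, 0.0733]
tool_rot: [-0.007, 0.959, 0.033]
force: [-0.5, -3.0, 3.7]
grip_width: 0.0
```

```bash
python3 - <<'E'
from plan import *
st();T=pose()
print('corner',wb(T[:3,3]+T[:3,:3]@[.011,0,-.011]))
save('wrist','w15',None,1.5)
T=rows(bw([.003,.07,.0735]),ori(BP[2],np.radians(55)),n=8,T=T)
E
```

```text
t 17.05 pos [0.5462 0.0169 0.0733] board [0.0032 0.0051 0.0733] x [ 0.5741  0.0188 -0.8186] y [-0.0382  0.9993 -0.0039] F [-0.5199 -2.9763  3.6649] g 3.9003364155918635e-05 q [ 0.6968  0.9738 -1.1989  2.3573  2.0947  0.9733 -0.314 ]
corner [0.0005 0.005  0.058 ]
n 8
[[-0.1, 8.1, 0.0, 0.0, 0.0, 0.0], [-0.1, 8.1, 0.0, 0.0, 0.0, 0.0], [-0.1, 8.1, 0.0, 0.0, 0.0, 0.0], [-0.1, 8.1, 0.0, 0.0, 0.0, 0.0], [-0.0, 8.1, 0.0, 0.0, 0.0, 0.0], [-0.0, 8.1, 0.0, 0.0, 0.0, 0.0], [-0.0, 8.1, 0.0, 0.0, 0.0, 0.0], [-0.0, 8.1, 0.0, 0.0, 0.0, 0.0]]
```

View pics/w15.png

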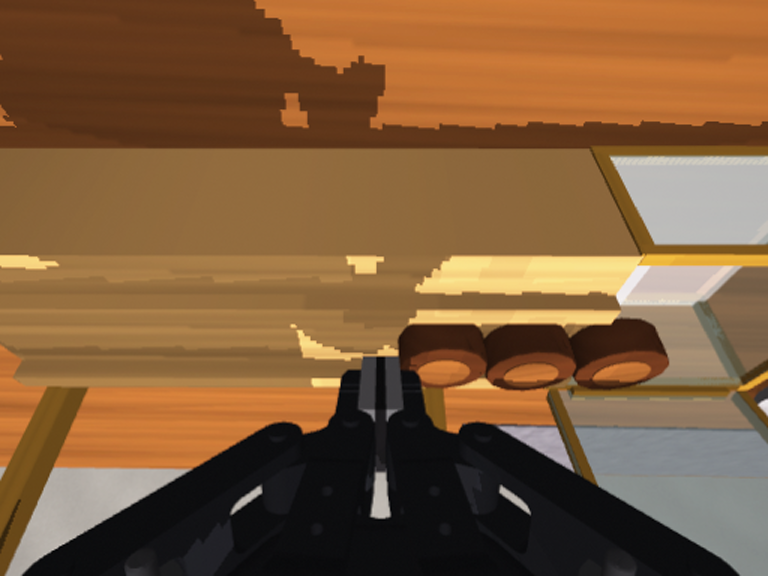

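Request:
jog_arm --pt "0 10 0 0 0 0" --pt "0 10 0 0 0 0" --pt "0 10 0 0 0 0" --pt "0 10 0 0 0 0"

```text
clock: 17.5
position: [0.5445, 0.0611, 0.0733]
tool_rot: [-0.007, 0.958, 0.034]
force: [0.9, -2.6, 4.1]
grip_width: -0.0003
```

```bash
python3 - <<'E'
from plan import *
st();T=pose()
print('corner',wb(T[:3,3]+T[:3,:3]@[.011,0,-.011]))
save('wrist','w16',None,1.5)
T=rows(bw([.003,.078,.0735]),ori(BP[2],np.radians(55)),n=4,T=T)
E
```

```text
t 17.5 pos [0.5445 0.0611 0.0733] board [0.0032 0.0493 0.0733] x [ 0.5744  0.0196 -0.8183] y [-0.0396  0.9992 -0.0039] F [ 0.8729 -2.6363  4.0515] g -0.0003419733794450795 q [ 0.5857  0.9892 -1.2158  2.3518  2.0611  1.052  -0.3778]
corner [0.0005 0.0492 0.058 ]
n 4
[[-0.1, 7.2, 0.0, 0.001, 0.0, 0.001], [-0.1, 7.2, 0.0, 0.001, 0.0, 0.001], [-0.1, 7.2, -0.0, 0.001, 0.0, 0.001], [-0.1, 7.2, -0.0, 0.001, 0.0, 0.001]]
```

View pics/w16.png

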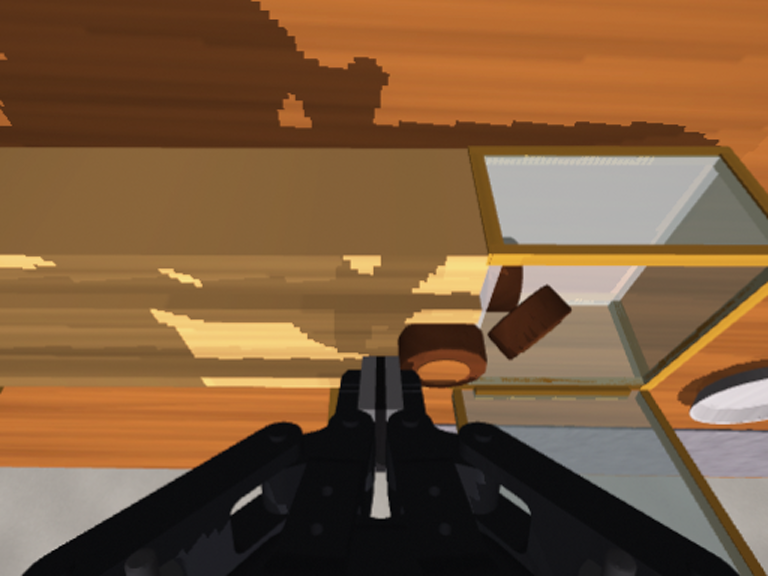

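Request:
jog_arm --pt "0 0 0 0 0 0" --pt "0 0 0 0 0 0" --pt "0 0 0 0 0 0" --pt "0 0 0 0 0 0"

```text
clock: 17.95
position: [0.5442, 0.0637, 0.0733]
tool_rot: [-0.003, 0.959, 0.04]
force: [1.3, 1.6, 2.6]
grip_width: 0.0003
```

```bash
python3 - <<'E'
from plan import *
st();T=pose()
save('wrist','w17',(250,80,512,300),3)
T=rows(bw([.003,.078,.0735]),ori(BP[2],np.radians(55)),n=4,T=T)
E
```

```text
t 17.95 pos [0.5442 0.0637 0.0733] board [0.003  0.0519 0.0733] x [ 0.5741  0.0232 -0.8185] y [-0.0431  0.9991 -0.002 ] F [1.2791 1.5747 2.5905] g 0.0002902034179743895 q [ 0.5825  0.9901 -1.2172  2.3516  2.0608  1.0518 -0.3782]
n 4
[[-0.0, 6.5, 0.0, 0.001, 0.0, -0.0], [-0.0, 6.5, 0.0, 0.001, 0.0, -0.0], [-0.0, 6.5, 0.0, 0.001, 0.0, -0.0], [-0.0, 6.5, 0.0, 0.001, 0.0, -0.0]]
```

View pics/w17.png

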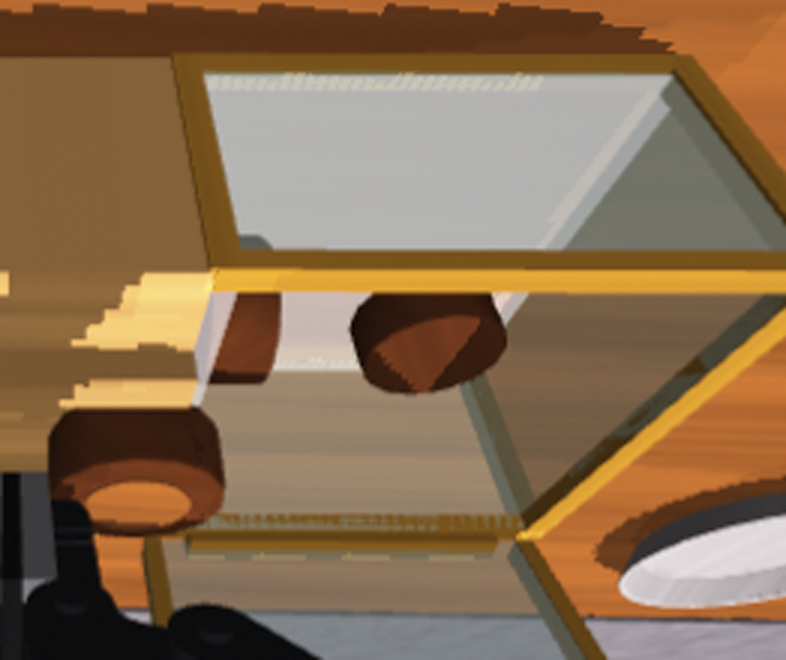

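Request:
jog_arm --pt "0 16 0 0 0 0" --pt "0 16 0 0 0 0" --pt "0 0 0 0 0 0" --pt "0 0 0 0 0 0" --pt "0 0 0 0 0 0"

```text
clock: 18.5
position: [0.5428, 0.093, 0.0728]
tool_rot: [-0.007, 0.96, 0.033]
force: [0.3, -0.8, -0.2]
grip_width: -0.0004
```

```bash
python3 - <<'E'
from plan import *
st();T=pose()
save('wrist','w18',None,1.5);save('scene','s18',(190,140,330,250),5)
E
```

```text
t 18.5 pos [0.5428 0.093  0.0728] board [0.0028 0.0813 0.0728] x [ 0.5736  0.0187 -0.8189] y [-0.0386  0.9992 -0.0042] F [ 0.3482 -0.7539 -0.206 ] g -0.0003850495609118467 q [ 0.5038  1.0011 -1.2246  2.34    2.0332  1.1046 -0.4197]
```

View pics/w18.png

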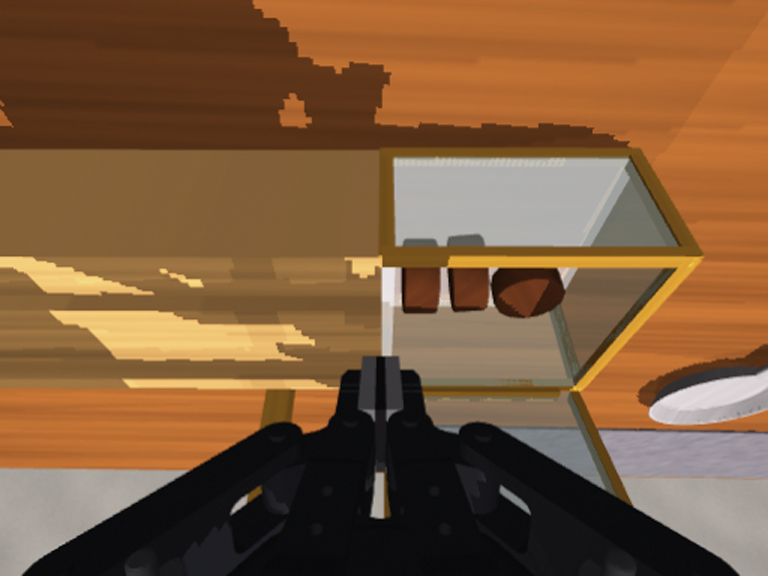

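View pics/s18.png

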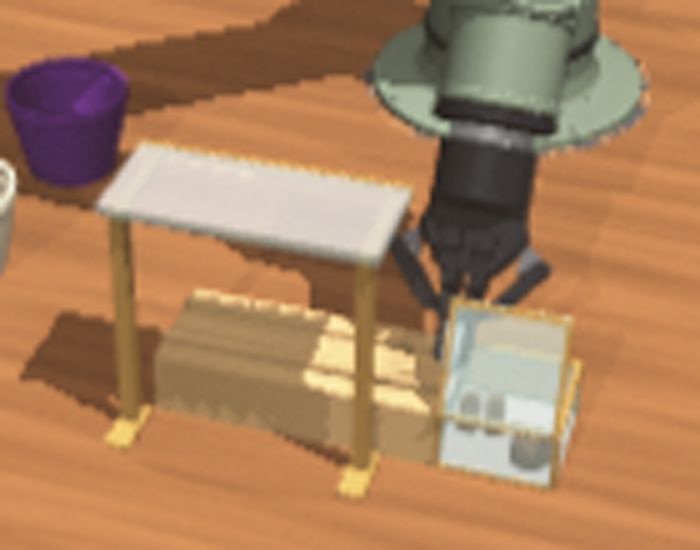

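```bash
python3 - <<'E'
from ik import *
q=observe()['qpos']
def go(p,az,th):
    global q
    R=ori(az,np.radians(th)); r=ik(np.array(p),R,[q]); print(np.round(p,3),th,(r[0].round(2),r[1].round(2),np.round(r[1]-q,2)) if r else None); q=r[1] if r else q
Y=BP[2];go(bw([-.03,.10,.12]),Y,62);go(bw([-.03,.12,.20]),Y,75);go(bw([.02,.135,.22]),Y,88);go(bw([.075,.135,.20]),Y,88);go(bw([.075,.135,.12]),Y,88)
rad=np.radians
T=rows(bw([-.03,.09,.12]),ori(Y,rad(62)),n=4)
T=rows(bw([-.03,.12,.20]),ori(Y,rad(75)),n=5,T=T)
T=rows(bw([.02,.135,.22]),ori(Y,rad(88)),n=5,T=T)
E
```

```text
[0.509 0.11  0.12 ] 62 (np.float64(0.12), array([ 0.51,  0.82, -1.29,  2.31,  1.69,  0.97, -0.27]), array([ 0.01, -0.18, -0.07, -0.03, -0.34, -0.14,  0.15]))
[0.509 0.13  0.2  ] 75 (np.float64(0.22), array([ 0.52,  0.62, -1.28,  2.07,  1.01,  0.91,  0.3 ]), array([ 0.01, -0.2 ,  0.02, -0.24, -0.68, -0.06,  0.58]))
[0.558 0.147 0.22 ] 88 (np.float64(0.39), array([ 0.37,  0.69, -1.11,  1.74,  0.7 ,  1.13,  0.65]), array([-0.15,  0.07,  0.16, -0.32, -0.31,  0.22,  0.34]))
[0.613 0.15  0.2  ] 88 (np.float64(0.44), array([ 0.31,  0.78, -1.06,  1.62,  0.75,  1.16,  0.69]), array([-0.06,  0.09,  0.05, -0.12,  0.05,  0.03,  0.04]))
[0.613 0.15  0.12 ] 88 (np.float64(0.54), array([ 0.26,  0.85, -0.96,  1.68,  0.82,  1.03,  0.63]), array([-0.05,  0.07,  0.1 ,  0.06,  0.07, -0.14, -0.05]))
n 4
[[-14.4, 2.2, 0.0, 0.0, 0.031, 0.001], [-14.4, 2.2, -0.4, 0.0, 0.031, 0.001], [-14.4, 2.2, -0.8, 0.0, 0.031, 0.001], [-14.3, 2.2, -1.3, 0.0, 0.031, 0.001]]
n 5
[[-14.1, 6.0, 7.5, 0.0, 0.045, 0.0], [-14.5, 6.0, 6.9, -0.0, 0.045, -0.0], [-14.7, 6.0, 6.2, -0.0, 0.045, -0.0], [-15.0, 6.0, 5.5, -0.0, 0.045, 0.0], [-15.3, 6.0, 4.8, -0.0, 0.045, 0.0]]
n 5
[[-1.3, 3.0, 10.7, 0.0, 0.045, 0.0], [-1.8, 3.0, 10.6, -0.0, 0.045, -0.0], [-2.2, 3.0, 10.5, 0.0, 0.045, 0.0], [-2.7, 3.0, 10.4, -0.0, 0.045, 0.0], [-3.2, 3.0, 10.3, 0.0, 0.045, -0.0]]
```

Request:
jog_arm --pt "-14 0 0 0 0.031 0.001" --pt "-14 0 0 0 0.031 0.001" --pt "-14 2 -1 0 0.031 0.001" --pt "-14 3 -1 0 0.031 0.001" --pt "-14 6 7 0 0.045 0" --pt "-14 7 7 0 0.045 0" --pt "-15 7 6 0 0.045 0" --pt "-15 7 5 0 0.045 0" --pt "-15 7 5 0 0.045 0"

```text
clock: 19.5
position: [0.5059, 0.1267, 0.2002]
tool_rot: [-0.001, 1.327, 0.036]
force: [-0.3, -0.8, -0.1]
grip_width: 0.0001
```

```bash
python3 - <<'E'
from plan import *
st();T=pose();x=T[:3,0];print('theta',np.degrees(np.arcsin(-x[2])))
lid=[[.046-.092*np.cos(1.258)+.0025*np.sin(1.258),y,.053+.092*np.sin(1.258)+.0025*np.cos(1.258)] for y in (.081,.171)]
from fit import W
save('wrist','w19',None,1.5,proj('wrist',W(BP,lid),T))
rad=np.radians;Y=BP[2]
T=rows(bw([.02,.135,.23]),ori(Y,rad(88)),n=5)
T=rows(bw([.08,.135,.21]),ori(Y,rad(88)),n=3,T=T)
E
```

```text
t 19.5 pos [0.5059 0.1267 0.2002] board [-0.0328  0.1164  0.2002] x [ 0.2413  0.0086 -0.9704] y [-0.0367  0.9993 -0.0003] F [-0.3304 -0.7934 -0.0552] g 0.00012541126889988207 q [ 0.586   0.7281 -1.4251  2.0599  1.0833  1.0435  0.2552]
theta 76.03015088212058
n 5
[[-2.8, 3.4, 11.3, -0.0, 0.042, -0.0], [-3.3, 3.4, 11.1, -0.0, 0.042, -0.0], [-3.7, 3.4, 11.0, -0.0, 0.042, -0.0], [-4.2, 3.4, 10.8, -0.0, 0.042, -0.0], [-4.6, 3.4, 10.6, -0.0, 0.042, -0.0]]
n 3
[[7.4, 0.0, 19.8, -0.0, -0.0, -0.0], [7.4, -0.0, 19.8, -0.0, -0.0, -0.0], [7.4, 0.0, 19.8, -0.0, -0.0, -0.0]]
```

View pics/w19.png

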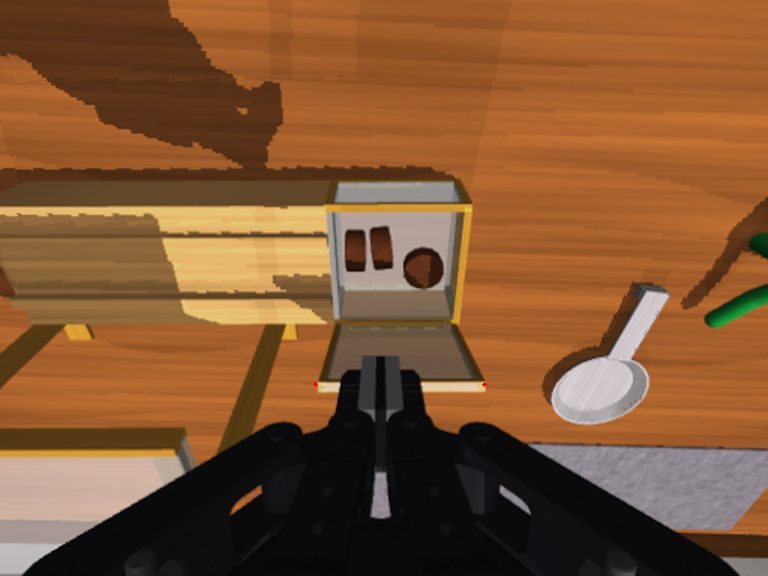

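Request:
jog_arm --pt "-3 3 11 0 0.042 0" --pt "-3 3 11 0 0.042 0" --pt "-4 3 11 0 0.042 0" --pt "-4 3 11 0 0.042 0" --pt "-4 3 11 0 0.042 0" --pt "7 0 20 0 0 0" --pt "7 0 20 0 0 0" --pt "7 0 20 0 0 0"

```text
clock: 20.35
position: [0.6226, 0.1428, 0.2106]
tool_rot: [-0.07, 1.542, -0.037]
force: [0.1, -0.1, 1.1]
grip_width: -0.0
```

```bash
python3 - <<'E'
from plan import *
st();T=pose();x=T[:3,0];print('theta',np.degrees(np.arcsin(-x[2])))
rad=np.radians;Y=BP[2]
T=rows(bw([.08,.135,.13]),ori(Y,rad(89)),n=5)
E
```

```text
t 20.35 pos [0.6226 0.1428 0.2106] board [0.0845 0.1279 0.2106] x [ 0.0284 -0.0011 -0.9996] y [-0.0326  0.9995 -0.002 ] F [ 0.0584 -0.1171  1.0968] g -4.5402828260790726e-05 q [ 0.4123  0.9212 -1.3213  1.5774  0.9323  1.3547  0.5873]
theta 88.36980835277744
n 5
[[16.1, 1.4, -1.4, -0.001, 0.002, 0.0], [16.1, 1.4, -1.3, -0.001, 0.002, 0.0], [16.1, 1.4, -1.3, -0.001, 0.002, 0.0], [16.1, 1.4, -1.2, -0.001, 0.002, 0.0], [16.1, 1.4, -1.2, -0.001, 0.002, 0.0]]
```

Request:
jog_arm --pt "15 1 -1 0 0.002 0" --pt "15 1 -1 0 0.002 0" --pt "15 1 -1 0 0.002 0" --pt "15 1 -1 0 0.002 0" --pt "10 1 -8 0 0 0" --pt "4 0 -12 0 0 0"

```text
clock: 20.95
position: [0.5994, 0.1453, 0.1284]
tool_rot: [-0.133, 1.552, -0.103]
force: [-0.5, -0.0, -0.3]
grip_width: 0.0002
```

```bash
cat > lid.py <<'E'
from plan import *
st();T=pose();x=T[:3,0];print('theta',np.degrees(np.arcsin(-x[2])))
import sys
def tcp(f,r=.075): return bw([.046-r*np.cos(f)+.005*np.sin(f)+.011,wb(T[:3,3])[1],.053+r*np.sin(f)+.005*np.cos(f)+.011])
R=T[:3,:3];Ti=T.copy()
for f in map(float,sys.argv[1:]):
    g=tcp(f); d=R.T@(g-Ti[:3,3])*1000; print(f,wb(g).round(3),d.round(1)); Ti[:3,3]=g
E
python3 lid.py 1.3 1.2 1.1 1.0 .9; python3 - <<'E'
from plan import *
save('wrist','w20',None,1.5);save('scene','s20',(190,140,330,250),5)
E
```

```text
t 20.95 pos [0.5994 0.1453 0.1284] board [0.0614 0.1313 0.1284] x [ 0.0186 -0.0019 -0.9998] y [-0.0297  0.9996 -0.0025] F [-0.5316 -0.0052 -0.3153] g 0.00018594318339570733 q [ 0.3986  0.9923 -1.2602  1.6927  1.0188  1.238   0.4899]
theta 88.92742655699806
1.3 [0.042 0.131 0.138] [ -9.6  -0.2 -19.4]
1.2 [0.034 0.131 0.136] [ 1.8 -0.1 -7.3]
1.1 [0.027 0.131 0.133] [ 2.5 -0.1 -7.1]
1.0 [0.021 0.131 0.13 ] [ 3.2 -0.1 -6.8]
0.9 [0.014 0.131 0.126] [ 3.8 -0.  -6.5]
```

View pics/w20.png

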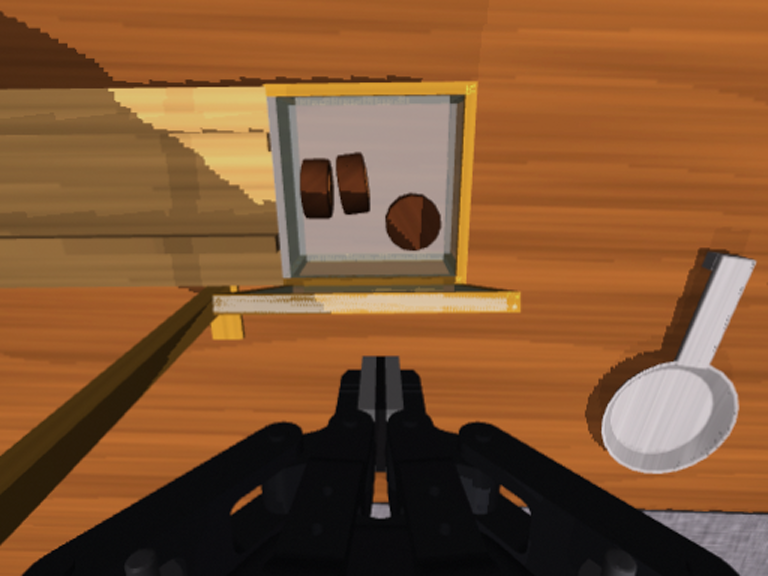

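View pics/s20.png

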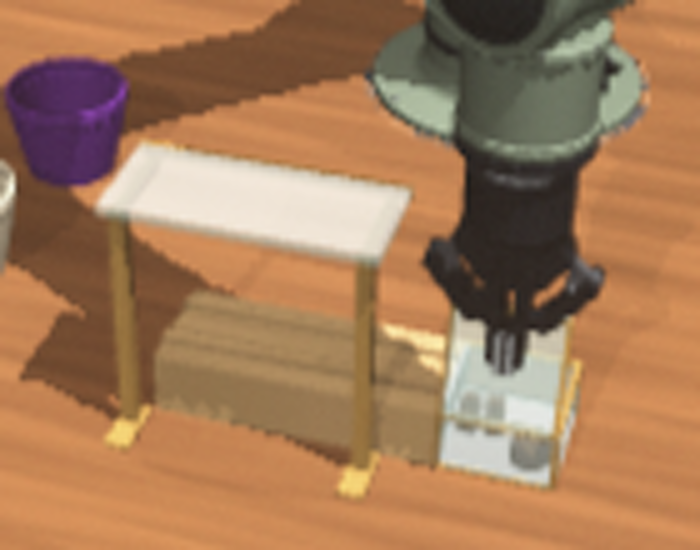

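Request:
jog_arm --pt "-2 0 -8 0 0 0" --pt "-2 0 -8 0 0 0" --pt "-2 0 -7 0 0 0" --pt "0 0 -7 0 0 0" --pt "2 0 -7 0 0 0" --pt "3 0 -7 0 0 0"

```text
clock: 21.65
position: [0.5526, 0.1439, 0.1309]
tool_rot: [-0.115, 1.549, -0.085]
force: [0.6, -0.2, 0.1]
grip_width: -0.0001
```

```bash
python3 lid.py 1.0 .9 .8 .7 .6 .5
```

```text
t 21.65 pos [0.5526 0.1439 0.1309] board [0.0145 0.1318 0.1309] x [ 0.022  -0.0019 -0.9998] y [-0.0301  0.9995 -0.0025] F [ 0.6162 -0.1711  0.0944] g -0.00014322788041889732 q [ 0.4326  0.9475 -1.2874  1.8173  1.0135  1.1932  0.4117]
theta 88.7349608019116
1.0 [0.021 0.132 0.13 ] [1.2 0.1 6.2]
0.9 [0.014 0.132 0.126] [ 3.8 -0.  -6.5]
0.8 [0.008 0.132 0.121] [ 4.4 -0.  -6.1]
0.7 [0.003 0.132 0.116] [ 5.  -0.  -5.6]
0.6 [-0.002  0.132  0.11 ] [ 5.6 -0.  -5.1]
0.5 [-0.006  0.132  0.104] [ 6.  -0.  -4.5]
```

```bash
python3 - <<'E'
from plan import *
save('wrist','w21',None,1);save('scene','s21',(190,140,330,250),5)
E
```

```text
(no output)
```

View pics/w21.png

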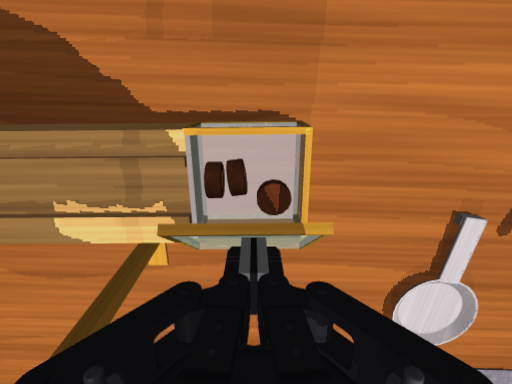

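View pics/s21.png

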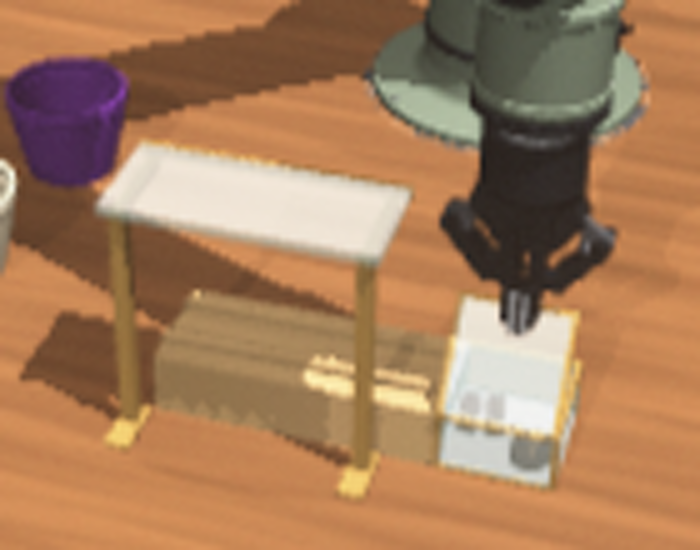

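Request:
jog_arm --pt "4 0 -4 0 0 0" --pt "5 0 -5 0 0 0" --pt "5 0 -4 0 0 0" --pt "6 0 -4 0 0 0" --pt "5 0 -3 0 0 0"

```text
clock: 22.25
position: [0.5313, 0.1432, 0.103]
tool_rot: [-0.128, 1.55, -0.097]
force: [-0.0, 0.4, 1.9]
grip_width: -0.0003
```

```bash
python3 lid.py .5 .4 .3 .2 .1 0
```

```text
t 22.25 pos [0.5313 0.1432 0.103 ] board [-0.0067  0.1319  0.103 ] x [ 0.0207 -0.002  -0.9998] y [-0.0304  0.9995 -0.0027] F [-0.043   0.3791  1.9466] g -0.00025737007288681397 q [ 0.4284  0.9635 -1.2646  1.8857  1.0563  1.1414  0.3498]
theta 88.80682137548317
0.5 [-0.006  0.132  0.104] [-1.3 -0.   0.3]
0.4 [-0.01   0.132  0.098] [ 6.5 -0.  -3.8]
0.3 [-0.013  0.132  0.091] [ 6.8 -0.  -3.2]
0.2 [-0.016  0.132  0.084] [ 7.1 -0.  -2.5]
0.1 [-0.017  0.132  0.076] [ 7.3  0.  -1.8]
0.0 [-0.018  0.132  0.069] [ 7.4  0.  -1. ]
```

Request:
jog_arm --pt "5 0 -3 0 0 0" --pt "5 0 -3 0 0 0" --pt "5 0 -2 0 0 0" --pt "5 0 -2 0 0 0" --pt "4 0 -1 0 0 0"

```text
clock: 22.75
position: [0.5197, 0.1428, 0.0762]
tool_rot: [-0.126, 1.55, -0.095]
force: [1.0, 0.5, 0.2]
grip_width: -0.0001
```

```bash
python3 lid.py .1 0
```

```text
t 22.75 pos [0.5197 0.1428 0.0762] board [-0.0184  0.1319  0.0762] x [ 0.0204 -0.0019 -0.9998] y [-0.0305  0.9995 -0.0026] F [0.994  0.4854 0.2411] g -6.540036953760027e-05 q [ 0.4164  0.9883 -1.235   1.9264  1.1039  1.1009  0.3012]
theta 88.8276921072339
0.1 [-0.017  0.132  0.076] [-0.2  0.   1.2]
0.0 [-0.018  0.132  0.069] [ 7.4  0.  -1. ]
```

Request:
jog_arm --pt "3 0 0 0 0 0" --pt "2.5 0 0 0 0 0" --pt "2 0 0 0 0 0"

```text
clock: 23.05
position: [0.5197, 0.143, 0.0684]
tool_rot: [-0.132, 1.551, -0.101]
force: [-10.7, -8.0, 44.0]
grip_width: 0.0
```

Request:
jog_arm --pt "1 0 0 0 0 0" --pt "1 0 0 0 0 0"

```text
clock: 23.25
position: [0.5197, 0.143, 0.0687]
tool_rot: [-0.217, 1.549, -0.186]
force: [-7.8, -6.4, 27.6]
grip_width: -0.0006
```

```bash
python3 - <<'E'
from plan import *
st();save('wrist','w22',None,1);save('scene','s22',(190,140,330,250),5)
E
```

```text
t 23.25 pos [0.5197 0.143  0.0687] board [-0.0184  0.1321  0.0687] x [ 0.0212 -0.004  -0.9998] y [-0.0307  0.9995 -0.0046] F [-7.7731 -6.367  27.6484] g -0.0005628391263866562 q [ 0.4097  0.9979 -1.2246  1.9293  1.1189  1.0942  0.291 ]
```

View pics/w22.png

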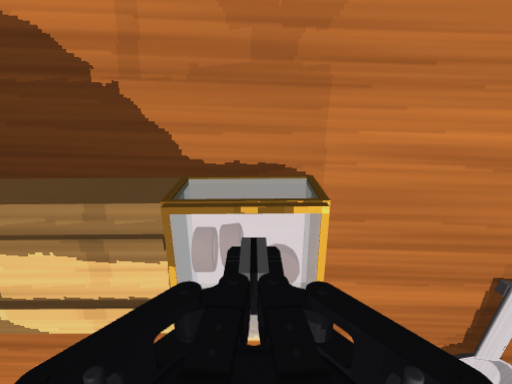

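View pics/s22.png

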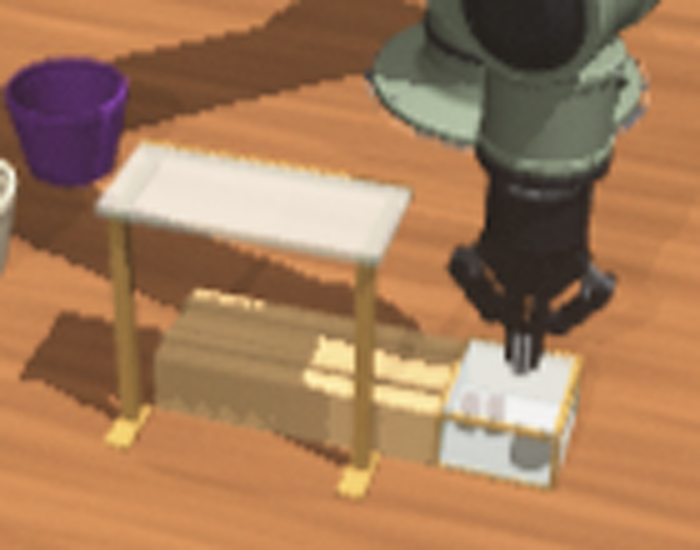

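The lid is down: contact force rose with the tip at about 57 mm, and the views show it lying on the rim with the counters under it. I lift off straight up.

Request:
jog_arm --pt "-3 0 0 0 0 0" --pt "-10 0 0 0 0 0" --pt "-20 0 0 0 0 0" --pt "-30 0 0 0 0 0" --pt "-35 0 0 0 0 0" --pt "-35 0 -5 0 0 0" --pt "-20 0 -5 0 0 0" --pt "0 0 0 0 0 0" --pt "0 0 0 0 0 0"

```text
clock: 24.25
position: [0.5056, 0.1442, 0.2305]
tool_rot: [-0.169, 1.549, -0.137]
force: [-0.1, -0.8, 0.6]
grip_width: 0.0001
```

```bash
python3 - <<'E'
from plan import *
from fit import W
st();T=pose()
E=lambda a:[[.046-.092*np.cos(a)+.005*np.sin(a),y,.053+.092*np.sin(a)+.005*np.cos(a)] for y in (.081,.171)]
f=save('wrist','w23',None,1.5,proj('wrist',W(BP,E(0)+E(.06)),T))
save('top','t23',(190,120,450,300),3);save('scene','s23',(130,140,400,290),2.9)
E
```

```text
t 24.25 pos [0.5056 0.1442 0.2305] board [-0.0324  0.1339  0.2305] x [ 0.0218 -0.003  -0.9998] y [-0.0322  0.9995 -0.0037] F [-0.1027 -0.8291  0.5538] g 0.00013791095166415383 q [ 0.5195  0.7803 -1.4235  1.8473  0.8373  1.2669  0.4492]
```

View pics/w23.png

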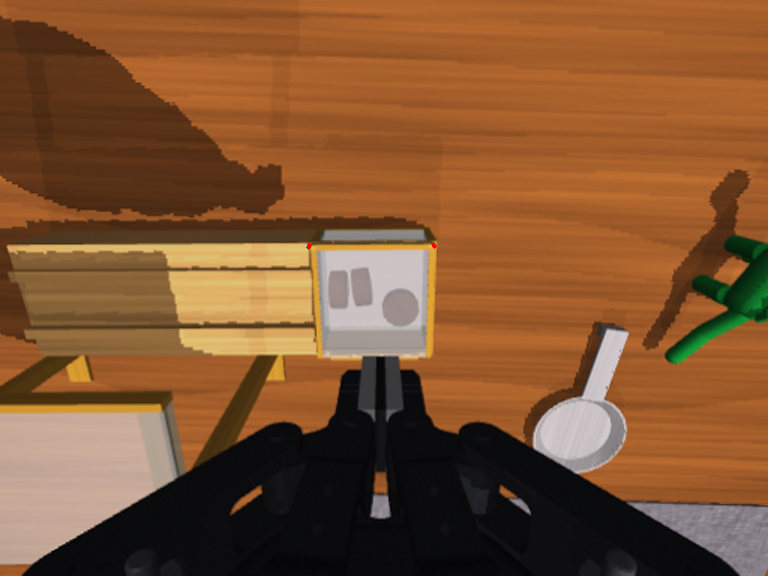

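View pics/t23.png

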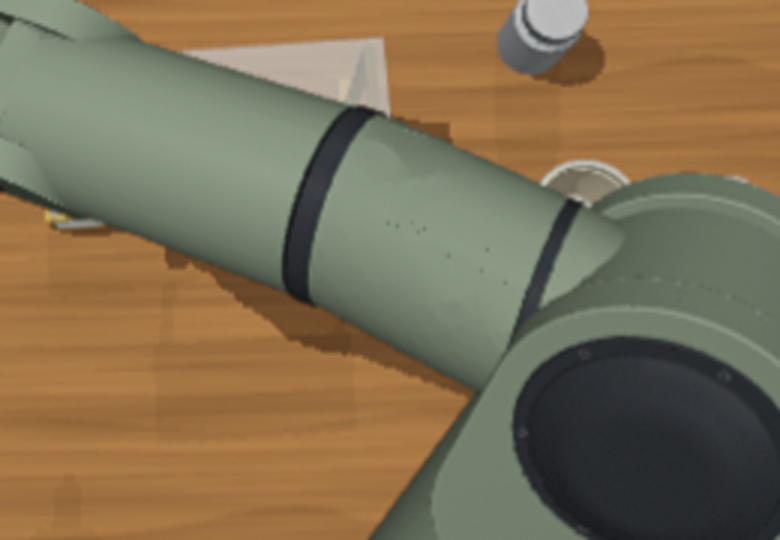

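View pics/s23.png

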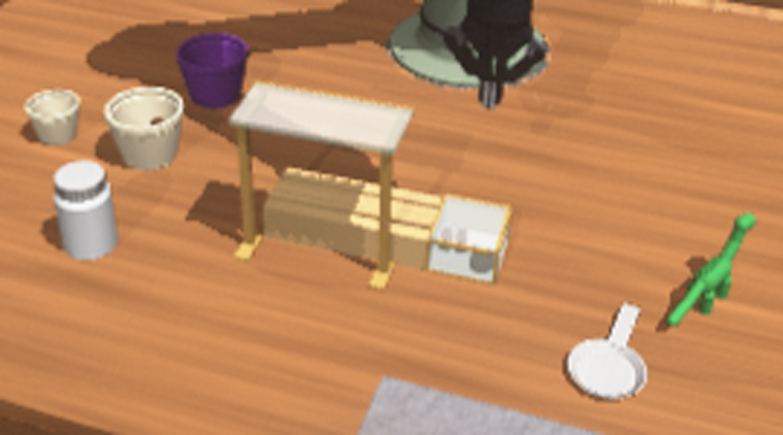

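```bash
python3 - <<'E'
from workcell import bot, observe
print(observe()['clock']); print(bot.job_done())
E
```

```text
24.4
the job is handed in; nothing more can be done
None
```

The job is handed in at 24.4 s: the pawn is in the large cream planter, the three counters are in the glass box, and its lid is shut. I saw no verdict, only my own checks below.

- **Pawn:** I gripped it by the head with the tool tilted 55° to reach under the shelf. I lifted it about 12 mm over the lip and released it inside the planter. The last scene view shows it in the upright planter.
- **Counters:** I pushed all three along the channel with the closed fingertips, never lifting them. They dropped into the box; two stand on edge and one lies flat, all below the rim. An upward force of up to about 6 N showed while pushing, so I raised the tip about 1 mm and went on. The push still read about 4 N upward later, so the force never went away entirely.
- **Lid:** I eased it from about 1.26 rad to shut in small steps of about 1 rad/s at most. The last wrist view shows its free edge where it should be when shut. Pressing it onto the rim briefly read 44 N at the wrist, through the fingertips; the limits are 40 N for the arm or gripper body and 120 N for the wrist.
- **Bystanders:** The spoon rest, dinosaur and tea tin look unmoved in the last views. I compared them by eye and did not measure them.
- **Not confirmed:** The last top view of the planter was partly hidden by the arm, so the pawn check rests on the scene view and an earlier wrist view.

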